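# Empty the dip basket and hang it up to drip

## Robot

A 7-joint arm with a two-finger parallel gripper is mounted at the origin on the work surface. World frame = base frame: x ahead of the robot, y to its left, z up, the work surface at z = 0. Lengths are in m, angles in rad, forces in N, time in s.
With the tool pointing down it reaches from about 0.4 to 0.85 m from the base axis. Payload 6.9 kg.
Tool frame: the origin (TCP) lies at the centre of the arm's flange, where the gripper is bolted on; the fingertips stand 173 mm ahead of it and the grasp point (between the pads) lies 155 mm ahead of it; z points along the fingers, y is the line along which they close (so a half turn about z gives the same grasp; the last joint's range is limited). The gripper opens to 85 mm and grips with 20 to 120 N. Pads are 22 mm wide; open, the fingers measure 114 mm over their backs; the gripper's body (76 mm by 85 mm) begins 54 mm behind the grasp point. The pads swing forward as they close: fully open they stand 13 mm farther back than shut.
Start: joints at [-1.06, 0.507, -0.238, 1.5, 0.126, 1.149, -0.155], TCP at [0.246, 0.574, 0.405] pointing down, gripper open.
Joint ranges: [-3.08, 3.08], [-0.24, 2.05], [-1.43, 1.35], [0, 2.5], [-1.52, 4.66], [0.17, 1.96], [-2.89, 2.89]. Speed limits (rad/s): [2.39, 2.39, 3.14, 3.14, 3.14, 3.14, 3.14].

## Interface

Orientations are given as [roll, pitch, yaw] about the fixed x, y, z axes, in that order (R = Rz(yaw) Ry(pitch) Rx(roll)).
In Python, from workcell import sensors, imaging, ticket gives the robot as it stands. The module is installed in compiled form; this text tells all that it offers.
- The arm moves only by the shell command python3 -m pendant 'ROWS' [FORCE]. ROWS is JSON, a list of rows, each a list of 7 numbers: the finger opening in mm, from 0 to 85.4, then the shift along the tool's x, y, z in mm, then the turn, a rotation vector about the tool's x, y, z in rad. A call has 1 to 5 rows; each row is the pose to reach, as a shift and turn from the pose commanded when the call began, along the tool's axes at that moment; what a row does not reach only later rows make up. A row lasts 1/8 s, in which the tool goes at most 62.5 mm and 10.7 degrees, less where a joint would pass 70% of its speed; a pose out of reach is approached as far as the arm can. A call with a gripper value outside its range is refused whole. The fingers move at their own pace and stop on an object; FORCE is the grip in N (left out, the last holds). Time passes only in rows, so rows that repeat a pose let the fingers close. It gives the time, the measured TCP pose, the force, the opening and the grip force at its end, in the units of the state.
- sensors.read_state(): the state, without advancing time (a new reading comes with each control period).
- imaging.camera(name): name is "side" or "top"; returns a dict with "img" (384x512x3 uint8, red, green, blue), "fx", "fy", "cx", "cy" (pixels), "rvec" (rotation vector, rad) and "tvec" (3), from world to camera coordinates, as OpenCV has them. Camera axes: x right, y down, z forward; pixel columns grow to the right and rows downward; lengths in m; the calibration is good to about 2 mm. A picture is of the moment at which its call begins. There is no depth.
- ticket.hand_in(): hands the job in; it is judged then, once.
Trained networks look in a picture, given as the dict that the camera call returned (one of the last four; its "shot" number tells which), for a name from the list of things; names that differ only in an ending like _2 or _b are one class to them, and where a whole thing is asked for, a point or a joint stands for the part that bears it (a point fixed in the world has none). Each returns a list of dicts, best first, with "score" (0 to 1); they miss things now and then, are a little off and sometimes report something else, mostly with a low value. They report only what shows in the picture. A call takes as long as a camera call.
- imaging.look_for(picture, label): "bbox" ([centre column, centre row, width, height] in pixels, round what is visible of it).
- imaging.regions_of(picture, label): "region" (384x512 bool, what is visible of it) and "bbox" ([centre column, centre row, width, height] in pixels, round what is visible of it).
The state is a dict: "clock": time; "joint_pos": joint angles; "joint_velocities": joint speeds; "joint_torque": joint torques, N m; "tcp_pos": TCP position; "ee_rot": TCP orientation; "wrist_force": force on the tool from outside, world axes, zero at the start; "torque": the same for the moment, N m; "opening": opening from 0.0 (shut) to 1.0 (fully open); "finger_force": force on a finger pad.
Only numpy, scipy, OpenCV 4.12 (cv2) and the standard library are available. Lean on these libraries where they do the work, as an engineer would, in place of code of your own. Each camera call takes 0.05 s, during which the arm holds its last target. There are 200 camera calls.

## Task

Grip the dip basket round its body and tip it over the drying tray so that all four copper nuggets end up in the tray. Set the empty basket down upright on the rubber mat and let go of it, then pick it up by its handle and hang it by the handle on the drip stand's hook. Leave the other things on the bench where they are.

Things in the scene. Friction and masses are not known exactly. Their poses are not given: they have to be found in the camera images.
- basket: Open dip basket of perforated stainless sheet (3 mm), about 300 g empty, standing on the mat with the nuggets in it. Origin: centre of underside, z up. Mouth 102 mm (x) by 58 mm (y), underside 66 by 58 mm, rim 80 mm high. Long sides (y = -29, +29 mm) flat, upright, parallel; end walls (-x and +x) alike, flaring 13 degrees outwards: the pouring lips. Handle across the middle of the mouth.
- handle: Rigid inverted-U handle welded to the basket, strap 14 mm wide (x), 4 mm thick; origin and axes as the basket's. Legs at x = 0, outer faces at y = -26 and +26 mm (52 mm over both), rise from inside the rim to a level top bar, underside 150 mm and top 154 mm above the basket's underside. Opening below the bar: 44 mm wide (y), 70 mm high above the rim, open along x.
- handle_top (a point): Middle of the underside of the handle's top bar, 150 mm above the basket's underside: the place that rests on the hook.
- nugget0: One of four dull copper anode nuggets, chunky rounded lumps 24 mm across and 20 mm thick, about 60 g; friction about 0.6 on steel. Origin at the lump's centre. All four start loose in a single layer on the basket's floor.
- nugget1: One of four dull copper anode nuggets, chunky rounded lumps 24 mm across and 20 mm thick, about 60 g; friction about 0.6 on steel. Origin at the lump's centre. All four start loose in a single layer on the basket's floor.
- nugget2: One of four dull copper anode nuggets, chunky rounded lumps 24 mm across and 20 mm thick, about 60 g; friction about 0.6 on steel. Origin at the lump's centre. All four start loose in a single layer on the basket's floor.
- nugget3: One of four dull copper anode nuggets, chunky rounded lumps 24 mm across and 20 mm thick, about 60 g; friction about 0.6 on steel. Origin at the lump's centre. All four start loose in a single layer on the basket's floor.
- tray: Shallow open drying tray of stainless sheet, fixed to the bench, 200 mm (x) by 220 mm (y), walls 34 mm high and 3 mm thick, inner floor 3 mm above the bench. Origin: centre of its underside on the bench, z up.
- mat: Flat square black ribbed rubber mat, 200 by 200 mm, 4 mm thick, fixed to the bench. Origin: centre of its underside on the bench. Mat and tray lie to the left and right of the robot's centre line, either way round.
- stand: Drip stand, fixed. Origin: foot of its rod on the bench, z up. Upright rod 16 mm thick, 242 mm high, at the far end of a shallow pan 160 by 90 mm, 14 mm high, that lies below the hook. One hook of 10 mm round bar reaches 121 mm from the rod along the stand's -x and ends in an upturned tip.
- hook_seat (a point): Top of the bar in the middle of the hook's level seat, 87 mm from the rod along the stand's -x, 225 mm above the bench. The seat is 30 mm long along the stand's x. The handle's underside rests here. The axes are the stand's.
- hook_tip (a point): Top of the hook's upturned tip, 29 mm further out along the stand's -x than hook_seat and 18 mm higher.
- jar: Bystander, loose: the black screw-cap jar, 72 mm across, 112 mm high. Origin: centre of its underside. Leave it where it is.
- vial: Bystander, loose: the white bottle with the red cap, 44 mm across, 84 mm high. Origin: centre of its underside. Leave it where it is.
- beaker: Bystander, loose: the glass beaker, 68 mm across, 72 mm high. Origin: centre of its underside. Leave it where it is.
- dish: Bystander, loose: the porcelain dish, 72 mm across, 28 mm high. Origin: centre of its underside. Leave it where it is.
- multimeter: Bystander, loose: the multimeter, 150 by 75 by 34 mm. Origin: centre of its underside. Leave it where it is.
- spatula: Bystander, loose: the spatula, 180 mm long, lying flat. Leave it where it is.
- cathode: Bystander, loose: the bare metal plate, 90 by 45 by 6 mm. Origin: centre of its underside. Leave it where it is.

How it is judged:
By the outcome, as a careful person would: the job done as asked, in the order asked, and still so for the second after the job is handed in, with the robot touching nothing.
It also fails if it takes over 72 s, if anything falls off the work surface, if the arm or the gripper's body presses on something with over 40 N, if the wrist force passes 120 N, or if a joint passes its speed limit or range.

## Working session

There is one attempt and no reset: what is moved stays moved. The work goes in short steps, Python scripts to look and compute and a shell command to move; the robot and the scene stay as the last step left them, time stands still between calls to the robot, and variables do not carry over. Pictures are saved under pics/ and viewed, at most 10 in all, crops included, and the job is handed in when it is done.

```bash
mkdir -p pics; cat > h.py <<'E'
import numpy as np, cv2
from scipy.spatial.transform import Rotation as R
from workcell import sensors, imaging, ticket
def cam(n): return imaging.camera(n)
def save(p,f): cv2.imwrite('pics/'+f,cv2.cvtColor(p['img'],cv2.COLOR_RGB2BGR))
def KM(p):
    K=np.array([[p['fx'],0,p['cx']],[0,p['fy'],p['cy']],[0,0,1.]]); r=cv2.Rodrigues(np.array(p['rvec'],float))[0]; t=np.array(p['tvec'],float).ravel()
    return K,r,t
def ray(p,uv):
    K,r,t=KM(p); return -r.T@t, r.T@np.linalg.inv(K)@np.array([uv[0],uv[1],1.])
def onz(p,uv,z):
    c,d=ray(p,uv); return c+d*(z-c[2])/d[2]
def proj(p,X):
    K,r,t=KM(p); q=(K@(r@np.atleast_2d(X).T+t[:,None])).T; return q[:,:2]/q[:,2:]
def tri(p1,a,p2,b):
    c1,d1=ray(p1,a); c2,d2=ray(p2,b); d1/=np.linalg.norm(d1); d2/=np.linalg.norm(d2)
    s=np.linalg.lstsq(np.stack([d1,-d2],1),c2-c1,rcond=None)[0]
    A=c1+d1*s[0];B=c2+d2*s[1]; return (A+B)/2,np.linalg.norm(A-B)
def st():
    s=sensors.read_state(); np.set_printoptions(precision=4,suppress=True)
    print(s['clock'],'tcp',np.array(s['tcp_pos']),'rot',np.array(s['ee_rot']),'F',np.array(s['wrist_force']),'op',s['opening'],s['finger_force'],'q',np.array(s['joint_pos'])); return s
E
python3 - <<'E'
from h import *
st()
P={n:cam(n) for n in('side','top')}
for n,p in P.items():
    save(p,n+'0.png'); c,_=ray(p,(256,192)); print(n,'cam at',c,p['fx'])
    for l in 'basket handle nugget0 tray mat stand jar vial beaker dish multimeter spatula cathode'.split():
        print(n,l,[(np.round(d['bbox'],0).tolist(),round(d['score'],2)) for d in imaging.look_for(p,l)[:4]])
E
```

```text
0.0 tcp [0.2461 0.5743 0.4038] rot [-3.1398  0.0001  2.7368] F [ 0.3233  1.1336 -0.0267] op 0.9993575820975004 0.0 q [-1.0605  0.5083 -0.2375  1.5011  0.1257  1.1489 -0.1548]
side cam at [ 0.1727 -0.8056  0.7997] 389.8286231443289
side basket [([300.0, 278.0, 35.0, 61.0], 0.91), ([384.0, 261.0, 24.0, 34.0], 0.51)]
side handle [([304.0, 265.0, 21.0, 27.0], 0.53)]
side nugget0 [([296.0, 286.0, 10.0, 8.0], 0.46)]
side tray [([236.0, 196.0, 75.0, 55.0], 0.63)]
side mat [([316.0, 302.0, 109.0, 83.0], 0.66)]
side stand [([300.0, 202.0, 62.0, 88.0], 0.95), ([147.0, 192.0, 39.0, 30.0], 0.47), ([291.0, 182.0, 42.0, 20.0], 0.28)]
side jar [([237.0, 367.0, 42.0, 32.0], 0.96)]
side vial [([363.0, 238.0, 13.0, 29.0], 0.6), ([235.0, 194.0, 77.0, 52.0], 0.36)]
side beaker [([384.0, 261.0, 25.0, 35.0], 0.68)]
side dish [([210.0, 245.0, 22.0, 15.0], 0.82)]
side multimeter [([147.0, 191.0, 42.0, 26.0], 0.97)]
side spatula [([289.0, 181.0, 47.0, 18.0], 0.71)]
side cathode [([249.0, 247.0, 24.0, 16.0], 0.8), ([303.0, 264.0, 22.0, 27.0], 0.46)]
top cam at [0.2895 0.0183 1.2698] 372.92950638528794
top bas
[... 193 characters left out ...]
87.0, 18.0, 16.0], 0.45), ([326.0, 186.0, 64.0, 66.0], 0.3)]
top mat [([326.0, 185.0, 68.0, 66.0], 0.65), ([258.0, 161.0, 34.0, 72.0], 0.49), ([182.0, 151.0, 19.0, 49.0], 0.19)]
top stand [([257.0, 161.0, 35.0, 67.0], 0.93), ([325.0, 190.0, 34.0, 34.0], 0.54), ([290.0, 125.0, 10.0, 20.0], 0.39), ([144.0, 302.0, 49.0, 47.0], 0.25)]
top jar [([392.0, 253.0, 34.0, 26.0], 0.6)]
top vial [([290.0, 124.0, 7.0, 19.0], 0.54)]
top beaker [([321.0, 122.0, 19.0, 22.0], 0.79)]
top dish [([255.0, 248.0, 21.0, 20.0], 0.6)]
top multimeter [([146.0, 302.0, 56.0, 50.0], 0.85)]
top spatula [([185.0, 151.0, 16.0, 48.0], 0.62)]
top cathode [([263.0, 215.0, 18.0, 30.0], 0.58), ([331.0, 185.0, 17.0, 13.0], 0.26)]
```

```bash
python3 - <<'E'
import cv2
a=cv2.imread('pics/top0.png')[90:290,130:420]; b=cv2.imread('pics/side0.png')[140:384,110:410]
cv2.imwrite('pics/topc.png',cv2.resize(a,(800,552),interpolation=3)); cv2.imwrite('pics/sidec.png',cv2.resize(b,(738,600),interpolation=3))
E
```

```text
(no output)
```

View pics/topc.png

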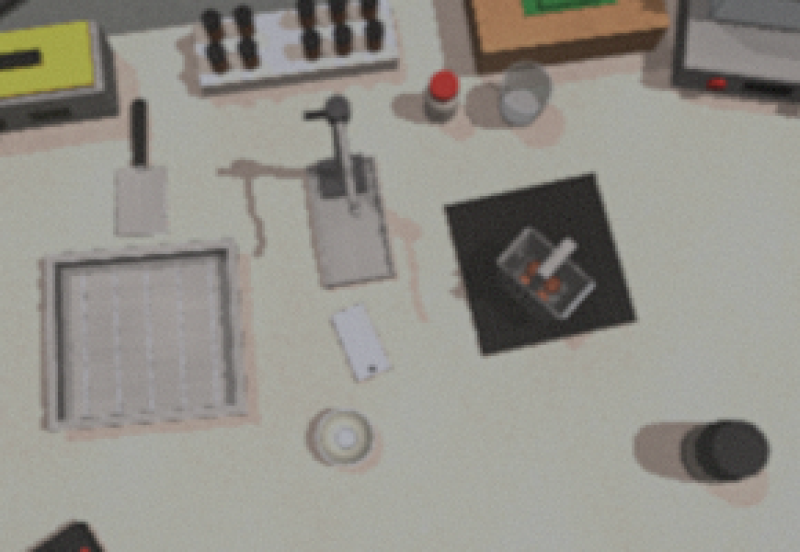

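View pics/sidec.png

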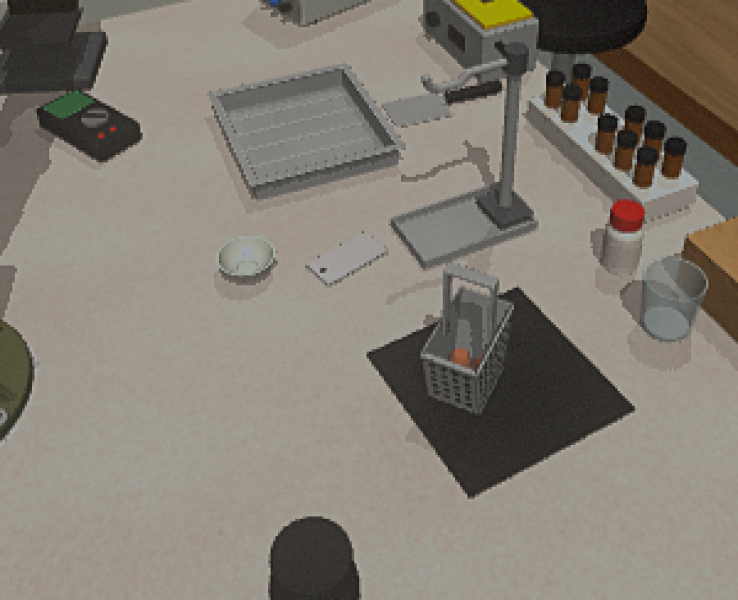

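The top crop shows the basket with two nuggets visible at about (545,280), its handle bar from (540,272) to (575,240), the mat with its left corner at (445,205), the tray at the left, and the hook running from the rod top (337,108) to about (357,210). The side crop agrees: handle bar at (446,268)–(497,282), hook tip at about (427,80).

```bash
cat > fit.py <<'E'
from h import *
from scipy.optimize import least_squares
T=cam('top');S=cam('side')
tf=lambda u,v:(130+(u+.5)/2.7586-.5,90+(v+.5)/2.76-.5)
sf=lambda u,v:(110+(u+.5)/2.46-.5,140+(v+.5)/2.46-.5)
def fit(obs,x0):
    def f(q):
        Rz=R.from_euler('z',q[3]).as_matrix()
        return np.concatenate([proj(p,Rz@np.array(m)+q[:3])[0]-np.array(uv) for p,uv,m in obs])
    s=least_squares(f,x0,loss='soft_l1'); print(s.x,'deg',np.degrees(s.x[3]),'res',np.round(f(s.x).reshape(-1,2),1).tolist()); return s.x
for c in [(497,262),(530,228),(595,285),(563,318)]: print('rim',onz(T,tf(*c),.084))
print('bar',onz(T,tf(540,272),.158),onz(T,tf(575,240),.158))
h=.077
# tri of bar middle
print('bar mid',tri(T,tf(557,256),S,sf(472,272)))
for c in [(445,205),(597,173),(636,322),(483,355)]: print('mat',onz(T,tf(*c),.004))
mt=[onz(T,tf(*c),.034) for c in [(42,258),(232,242),(248,415),(50,428)]]; print('tray',mt,np.mean(mt,0))
print('rodtop',tri(T,tf(338,104),S,sf(516,48)),'foot side',onz(S,sf(507,208),.014))
print('tip',tri(T,tf(357,210),S,sf(426,80)))
for l in ('basket','handle'):
  for n,p in(('T',T),('S',S)):
    for d in imaging.regions_of(p,l)[:1]:
      np.save(f'{l}{n}.npy',d['region']); print(l,n,d['score'],d['bbox'],d['region'].sum())
E
python3 fit.py
```

```text
rim [ 0.54615583 -0.17926619  0.084     ]
rim [ 0.58121783 -0.22563168  0.084     ]
rim [ 0.50128663 -0.28828489  0.084     ]
rim [ 0.46823594 -0.24343929  0.084     ]
bar [ 0.51172595 -0.21194331  0.158     ] [ 0.54178476 -0.25739325  0.158     ]
bar mid (array([ 0.52667699, -0.23403229,  0.15780936]), np.float64(0.0003093021711355592))
mat [ 0.64737095 -0.14027507  0.004     ]
mat [ 0.65996135 -0.34104434  0.004     ]
mat [ 0.46157123 -0.35000829  0.004     ]
mat [ 0.44957057 -0.15422589  0.004     ]
tray [array([0.64726663, 0.36792773, 0.034     ]), array([0.63188316, 0.1327507 , 0.034     ]), array([0.41706542, 0.14014762, 0.034     ]), array([0.43740174, 0.37578718, 0.034     ])] [0.53340424 0.25415331 0.034     ]
rodtop (array([ 0.7061017 , -0.01633437,  0.24271701]), np.float64(0.0024484266777108662)) foot side [ 0.70262936 -0.02522792  0.014     ]
tip (array([ 0.58962944, -0.01914091,  0.23478413]), np.float64(0.002197581741748122))
basket T 0.76 [325.0, 190.3, 35.4, 31.5] 735
basket S 0.74 [382.9, 261.6, 26.3, 32.6] 727
handle T 0.5 [331.1, 186.4, 18.3, 16.1] 116
handle S 0.69 [302.6, 262.7, 21.2, 29.6] 217
```

```bash
cat > kin.py <<'E'
from h import *
# candidate: xArm7 modified DH (alpha,a,d)
DH={'xarm7':[(0,0,.267),(-np.pi/2,0,0),(np.pi/2,0,.293),(np.pi/2,.0525,0),(np.pi/2,.0775,.3425),(np.pi/2,0,0),(-np.pi/2,.076,.097)]}
def fk(q,dh=DH['xarm7']):
    T=np.eye(4)
    for (al,a,d),t in zip(dh,q):
        c,s,ca,sa=np.cos(t),np.sin(t),np.cos(al),np.sin(al)
        T=T@np.array([[c,-s,0,a],[s*ca,c*ca,-sa,-d*sa],[s*sa,c*sa,ca,d*ca],[0,0,0,1]])
    return T
E
python3 - <<'E'
from kin import *
s=st(); T=fk(s['joint_pos']); print(T, np.linalg.norm(T[:2,3]),np.hypot(*s['tcp_pos'][:2]))
print(R.from_euler('xyz',s['ee_rot']).as_matrix())
from fit import *
pan=[onz(T_:=globals()['T'],tf(*c),.014) for c in[(306,168),(372,157),(395,277),(325,288)]] if False else None
E
```

```text
1.7 tcp [0.2462 0.5745 0.4046] rot [-3.1415 -0.      2.7367] F [-0.133   0.3882 -0.802 ] op 0.9975550925745369 0.0 q [-1.0605  0.5076 -0.2376  1.5002  0.1257  1.1489 -0.1548]
[[ 0.3761 -0.9257 -0.0405  0.1794]
 [-0.916  -0.3781  0.1339 -0.5492]
 [-0.1392 -0.0132 -0.9902  0.2741]
 [ 0.      0.      0.      1.    ]] 0.5777133819759382 0.6249938944000527
[[-0.9192  0.3939 -0.0001]
 [ 0.3939  0.9192 -0.0001]
 [ 0.     -0.0001 -1.    ]]
rim [ 0.5462 -0.1793  0.084 ]
rim [ 0.5812 -0.2256  0.084 ]
rim [ 0.5013 -0.2883  0.084 ]
rim [ 0.4682 -0.2434  0.084 ]
bar [ 0.5117 -0.2119  0.158 ] [ 0.5418 -0.2574  0.158 ]
bar mid (array([ 0.5267, -0.234 ,  0.1578]), np.float64(0.0003093021711355592))
mat [ 0.6474 -0.1403  0.004 ]
mat [ 0.66  -0.341  0.004]
mat [ 0.4616 -0.35    0.004 ]
mat [ 0.4496 -0.1542  0.004 ]
tray [array([0.6473, 0.3679, 0.034 ]), array([0.6319, 0.1328, 0.034 ]), array([0.4171, 0.1401, 0.034 ]), array([0.4374, 0.3758, 0.034 ])] [0.5334 0.2542 0.034 ]
rodtop (array([ 0.7061, -0.0163,  0.2427]), np.float64(0.0024484266777108662)) foot side [ 0.7026 -0.0252  0.014 ]
tip (array([ 0.5896, -0.0191,  0.2348]), np.float64(0.002197581741748122))
basket T 0.98 [324.2, 189.1, 34.8, 32.5] 653
basket S 0.71 [299.5, 278.1, 36.7, 65.1] 1590
handle S 0.8 [301.4, 263.6, 19.4, 26.2] 133
```

```bash
cat >> h.py <<'E'
def pose(g,head,tilt,L=.155):
    """g: world grasp point; tool x along heading when vertical; tilt>0 leans z toward heading. returns flange p, R"""
    h=np.radians(head); Rm=np.array([[np.cos(h),np.sin(h),0],[np.sin(h),-np.cos(h),0],[0,0,-1.]]).T
    Rm=np.stack([[np.cos(h),np.sin(h),0],[np.sin(h),-np.cos(h),0],[0,0,-1.]],1)@R.from_euler('y',tilt,degrees=True).as_matrix()
    return np.array(g)-L*Rm[:,2],Rm
def cur():
    s=sensors.read_state(); return np.array(s['tcp_pos']),R.from_euler('xyz',s['ee_rot']).as_matrix()
def delta(c,t):
    d=c[1].T@(t[0]-c[0])*1000; w=R.from_matrix(c[1].T@t[1]).as_rotvec()
    print('row',np.round(d,1).tolist(),np.round(w,4).tolist(),'|',round(np.linalg.norm(d)/62.5,1),round(np.degrees(np.linalg.norm(w))/10.7,1))
E
python3 - <<'E'
from h import *
c=cur(); m=pose((.52,.23,.25),95,0); e=pose((.52,.23,.22),95,-62)
delta(c,m); delta(m,e); 
E
```

```text
row [-387.4, -208.8, -0.3] [-0.0, 0.0, 1.0787] | 7.0 5.8
row [136.9, 0.0, 112.2] [0.0, -1.0821, -0.0] | 2.8 5.8
```

```bash
cat >> h.py <<'E'
from scipy.spatial.transform import Slerp
def split(c,t,n):
    sl=Slerp([0,1],R.from_matrix(np.stack([c[1],t[1]])))
    P=[(c[0]+(t[0]-c[0])*k/n, sl(k/n).as_matrix()) for k in range(n+1)]
    for a,b in zip(P,P[1:]): delta(a,b)
E
python3 - <<'E'
from h import *
c=cur(); m=pose((.52,.23,.25),95,0); e=pose((.52,.23,.22),95,-62)
split(c,m,2); split(m,e,2)
E
```

```text
row [-193.7, -104.4, -0.2] [-0.0, 0.0, 0.5394] | 3.5 2.9
row [-219.8, 9.9, -0.2] [-0.0, 0.0, 0.5394] | 3.5 2.9
row [68.4, -0.0, 56.1] [-0.0, -0.5411, -0.0] | 1.4 2.9
row [87.6, 0.0, 12.9] [-0.0, -0.5411, 0.0] | 1.4 2.9
```

```bash
python3 -m pendant '[[85,-194,-104,0,0,0,0.54],[85,-194,-104,0,0,0,0.54],[85,-194,-104,0,0,0,0.54],[85,-194,-104,0,0,0,0.54],[85,-194,-104,0,0,0,0.54]]'
python3 -m pendant '[[85,-220,10,0,0,0,0.54],[85,-220,10,0,0,0,0.54],[85,-220,10,0,0,0,0.54],[85,-220,10,0,0,0,0.54],[85,-220,10,0,0,0,0.54]]'
python3 -m pendant '[[85,68,0,56,0,-0.54,0],[85,68,0,56,0,-0.54,0],[85,68,0,56,0,-0.54,0],[85,68,0,56,0,-0.54,0]]'
python3 -c 'from h import *;st()'
python3 -m pendant '[[85,88,0,13,0,-0.54,0],[85,88,0,13,0,-0.54,0],[85,88,0,13,0,-0.54,0],[85,88,0,13,0,-0.54,0]]'
python3 -c 'from h import *;st();delta(cur(),pose((.52,.23,.22),95,-62))'
```

```text
clock: 2.62
tcp_pos: [0.3857, 0.3999, 0.405]
ee_rot: [3.141, 0.001, 2.191]
wrist_force: [-0.0, -0.3, -0.2]
opening: 0.99
finger_force: 0.0
clock: 3.25
tcp_pos: [0.5218, 0.2285, 0.4046]
ee_rot: [3.141, 0.001, 1.653]
wrist_force: [-1.0, 0.5, 0.3]
opening: 0.994
finger_force: 0.0
clock: 3.75
tcp_pos: [0.5128, 0.3019, 0.3469]
ee_rot: [-3.139, 0.539, 1.665]
wrist_force: [0.5, 1.1, -0.5]
opening: 0.993
finger_force: 0.0
3.75 tcp [0.5128 0.3019 0.3469] rot [-3.1386  0.5395  1.6651] F [ 0.4936  1.1021 -0.4545] op 0.992513473906723 0.0 q [-0.857   0.6132  0.2578  1.5726  0.3252  1.2756 -0.6732]
clock: 4.25
tcp_pos: [0.5081, 0.3673, 0.2905]
ee_rot: [-3.135, 1.077, 1.664]
wrist_force: [-0.4, 0.2, 1.0]
opening: 1.0
finger_force: 0.0
4.25 tcp [0.5081 0.3673 0.2905] rot [-3.1351  1.0772  1.6641] F [-0.4308  0.1886  0.9959] op 0.9997161720813276 0.0 q [-1.0437  0.8818  0.3705  1.4312  0.5304  1.5936 -0.8018]
row [-2.5, -0.1, -0.2] [-0.0011, -0.0049, 0.0029] | 0.0 0.0
```

```bash
cat > bfit.py <<'E'
from h import *
from scipy.optimize import minimize
def hullmask(p,pts,m,sc=4):
    q=proj(p,pts); h=cv2.convexHull(((q+.5)*sc).astype(np.float32)).astype(np.int32); cv2.fillConvexPoly(m,h,1)
def render(p,q):
    sc=4; m=np.zeros((384*sc,512*sc),np.uint8); Rz=R.from_euler('z',q[3]).as_matrix(); t=np.array(q[:3])
    W=lambda a:np.array(a)@Rz.T+t
    hullmask(p,W([(sx*(51 if z else 33)/1e3,sy*.029,z) for sx in(-1,1) for sy in(-1,1) for z in(0,.08)]),m)
    for y in(-1,1): hullmask(p,W([(sx*.007,y*yy,z) for sx in(-1,1) for yy in(.022,.026) for z in(.08,.154)]),m)
    hullmask(p,W([(sx*.007,y,z) for sx in(-1,1) for y in(-.026,.026) for z in(.150,.154)]),m)
    return cv2.resize(m.astype(np.float32),(512,384),interpolation=cv2.INTER_AREA)
def run(x0,views,fixz=None):
    M=[]
    for n in views:
        p=cam(n); best=max(imaging.regions_of(p,'basket'),key=lambda d:d['score']*(np.abs(np.array(d['bbox'][:2])-proj(p,[x0[0],x0[1],x0[2]+.06])[0]).max()<15))
        r=best['region'].astype(np.float32); print(n,best['score'],best['bbox'],r.sum()); M.append((p,r))
    f=lambda v:sum(np.abs(render(p,(v[0]/1e3,v[1]/1e3,v[2]/1e3,v[3]/50))-r).sum() for p,r in M)
    b=None
    for dy in(-.12,0,.12):
        s=minimize(f,[x0[0]*1e3,x0[1]*1e3,x0[2]*1e3,(x0[3]+dy)*50],method='Nelder-Mead',options=dict(initial_simplex=None,maxiter=250,xatol=.2,fatol=1))
        if b is None or s.fun<b.fun:b=s
    v=b.x; print('pose mm',v[:3],'yaw deg',np.degrees(v[3]/50),'err',b.fun); return v
if __name__=='__main__':
    for vs in(('top','side'),('top',),('side',)): run((.525,-.234,.004,.64),vs)
E
python3 bfit.py; python3 - <<'E'
from h import *
T=cam('top'); tf=lambda u,v:(130+(u+.5)/2.7586-.5,90+(v+.5)/2.76-.5)
q=[onz(T,tf(*c),.014) for c in[(306,168),(372,157),(395,277),(325,288)]]; print(q,np.mean(q,0))
E
```

```text
[array([0.7202364 , 0.02871069, 0.014     ]), array([ 0.72203323, -0.05717363,  0.014     ]), array([ 0.56164636, -0.06145954,  0.014     ]), array([0.56098749, 0.02710414, 0.014     ])] [ 0.64122587 -0.01570459  0.014     ]Traceback (most recent call last):
  File "bfit.py", line 24, in <module>
    for vs in(('top','side'),('top',),('side',)): run((.525,-.234,.004,.64),vs)
                                                  ~~~^^^^^^^^^^^^^^^^^^^^^^^^^^
  File "bfit.py", line 15, in run
    p=cam(n); best=max(imaging.regions_of(p,'basket'),key=lambda d:d['score']*(np.abs(np.array(d['bbox'][:2])-proj(p,[x0[0],x0[1],x0[2]+.06])[0]).max()<15))
                   ~~~^^^^^^^^^^^^^^^^^^^^^^^^^^^^^^^^^^^^^^^^^^^^^^^^^^^^^^^^^^^^^^^^^^^^^^^^^^^^^^^^^^^^^^^^^^^^^^^^^^^^^^^^^^^^^^^^^^^^^^^^^^^^^^^^^^^^^^
ValueError: max() iterable argument is empty
```

```bash
python3 - <<'E'
s=open('bfit.py').read()
s=s.replace("        p=cam(n); best=max(imaging.regions_of(p,'basket'),key=lambda d:d['score']*(","""        for _ in range(5):
            p=cam(n); L=[d for d in imaging.regions_of(p,'basket') if (""").replace("[0]).max()<15))","[0]).max()<15)]\n            if L: break\n        if not L: continue\n        best=L[0]")
open('bfit.py','w').write(s)
E
python3 bfit.py
```

```text
top 0.69 [325.4, 188.8, 30.9, 35.3] 658.0
side 0.89 [300.5, 277.4, 39.7, 61.1] 1551.0
pose mm [ 524.45137429 -235.19275951    3.54753609] yaw deg 37.77509533452781 err 244.75
top 0.85 [326.0, 189.8, 30.7, 33.0] 642.0
pose mm [ 524.93284299 -235.4140049     4.19146687] yaw deg 38.39349318956054 err 124.1875
side 0.65 [300.7, 279.0, 40.4, 63.4] 1548.0
pose mm [ 523.38386703 -236.32116974    4.05453043] yaw deg 36.67476793230859 err 127.3125
```

```bash
cat > g.py <<'E'
from h import *
yaw=37.5; B=np.array([.5245,-.235,.004]); h=np.array([np.cos(np.radians(yaw)),np.sin(np.radians(yaw)),0])
G=B-.014*h+[0,0,.056]
g=pose(G,yaw,55); pre=(g[0]-.12*g[1][:,2],g[1])
E
python3 - <<'E'
from g import *
T=cam('top')
for d in imaging.look_for(T,'jar')[:2]: print('jar',onz(T,d['bbox'][:2],.1),d['score'])
w1=(np.array([.43,.16,.43]),pose((0,0,0),60,0)[1]); w2=(np.array([.37,-.15,.40]),pose((0,0,0),yaw,20)[1])
print(pre[0],g[0])
print(1);split(cur(),w1,2);print(2);split(w1,w2,2);print(3);split(w2,pre,2);print(4);delta(pre,g)
E
```

```text
jar [ 0.29437224 -0.39035227  0.1       ] 0.92
[ 0.33467688 -0.38065641  0.21773352] [ 0.41266212 -0.32081623  0.14890435]
1
row [-107.6, -48.1, 55.2] [0.1643, 0.5223, 0.2742] | 2.1 3.3
row [-129.7, -10.2, -3.9] [0.1643, 0.5223, 0.2742] | 2.1 3.3
2
row [-149.2, 51.5, 15.0] [-0.0343, 0.1723, 0.1943] | 2.5 1.4
row [-137.1, 79.4, -7.5] [-0.0343, 0.1723, 0.1943] | 2.5 1.4
3
row [-110.3, 80.7, 56.8] [-0.0, 0.3054, -0.0] | 2.4 1.6
row [-122.3, 80.7, 21.0] [0.0, 0.3054, -0.0] | 2.4 1.6
4
row [0.0, 0.0, 120.0] [0.0, 0.0, 0.0] | 1.9 0.0
```

```bash
python3 -m pendant '[[85,-108,-48,55,0.164,0.522,0.274],[85,-108,-48,55,0.164,0.522,0.274],[85,-108,-48,55,0.164,0.522,0.274],[85,-108,-48,55,0.164,0.522,0.274]]'
python3 -m pendant '[[85,-130,-10,-4,0.164,0.522,0.274],[85,-130,-10,-4,0.164,0.522,0.274],[85,-130,-10,-4,0.164,0.522,0.274],[85,-130,-10,-4,0.164,0.522,0.274]]'
python3 -m pendant '[[85,-149,51,15,-0.034,0.172,0.194],[85,-149,51,15,-0.034,0.172,0.194],[85,-149,51,15,-0.034,0.172,0.194]]'
python3 -m pendant '[[85,-137,79,-7,-0.034,0.172,0.194],[85,-137,79,-7,-0.034,0.172,0.194],[85,-137,79,-7,-0.034,0.172,0.194]]'
python3 -m pendant '[[85,-110,81,57,0,0.305,0],[85,-110,81,57,0,0.305,0],[85,-110,81,57,0,0.305,0]]'
python3 - <<'E'
from g import *
st(); c=cur(); delta(c,pre); up=(pre[0]+[0,0,.05],pre[1]); delta(c,up)
E
```

```text
clock: 5.4
tcp_pos: [0.4697, 0.2618, 0.3632]
ee_rot: [3.041, 0.534, 1.298]
wrist_force: [0.0, -0.3, 0.6]
opening: 0.995
finger_force: 0.0
clock: 5.9
tcp_pos: [0.4302, 0.1591, 0.4312]
ee_rot: [3.141, -0.001, 1.047]
wrist_force: [0.6, 0.9, -0.4]
opening: 0.999
finger_force: 0.0
clock: 6.28
tcp_pos: [0.3991, 0.0032, 0.4152]
ee_rot: [3.124, -0.171, 0.855]
wrist_force: [1.0, 0.2, -0.7]
opening: 0.991
finger_force: 0.0
clock: 6.65
tcp_pos: [0.3694, -0.1516, 0.3999]
ee_rot: [3.141, -0.346, 0.655]
wrist_force: [0.9, -0.4, -0.2]
opening: 0.994
finger_force: 0.0
clock: 7.02
tcp_pos: [0.3573, -0.2458, 0.3216]
ee_rot: [-3.138, -0.648, 0.663]
wrist_force: [0.2, 1.3, -0.2]
opening: 0.991
finger_force: 0.0
7.025 tcp [ 0.3573 -0.2458  0.3216] rot [-3.1381 -0.6479  0.6632] F [ 0.1636  1.2558 -0.1503] op 0.9910168026581532 0.0 q [ 0.4256  0.398   0.5227  2.1973 -1.1009  0.9919  0.8357]
row [-143.1, 92.4, 21.7] [-0.0098, 0.312, 0.0055] | 2.7 1.7
row [-112.9, 92.3, -18.2] [-0.0098, 0.312, 0.0055] | 2.4 1.7
```

```bash
python3 - <<'E'
from g import *
c=cur(); ab=(g[0]-.02*h+[0,0,.12],g[1]); split(c,ab,1); delta(ab,g); print(ab[0])
E
```

```text
row [-49.8, 93.1, 28.1] [-0.0098, 0.312, 0.0055] | 1.7 1.7
row [-86.8, 0.0, 85.2] [0.0, 0.0, 0.0] | 1.9 0.0
[ 0.39679505 -0.33299145  0.26890435]
```

```bash
python3 -m pendant '[[85,-50,93,28,-0.01,0.312,0.005],[85,-50,93,28,-0.01,0.312,0.005],[85,-50,93,28,-0.01,0.312,0.005],[85,-50,93,28,-0.01,0.312,0.005]]' >/dev/null
python3 - <<'E'
from g import *
st(); delta(cur(),g)
S=cam('side'); save(S,'s1.png'); T=cam('top'); 
a=S['img'][150:384,180:420]; b=T['img'][130:300,260:435]
im=np.hstack([cv2.resize(a,(410,400)),cv2.resize(b,(390,400))]); cv2.imwrite('pics/v1.png',im[:,:,::-1])
E
```

```text
7.525 tcp [ 0.3947 -0.3327  0.2692] rot [-3.1362 -0.9547  0.6465] F [0.4028 0.722  0.3784] op 0.9934146908218726 0.0 q [ 0.6871  0.6518  0.4027  2.0619 -1.3217  1.273   1.1024]
row [-85.7, 1.8, 87.1] [0.0012, 0.0052, -0.0046] | 2.0 0.0
```

View pics/v1.png

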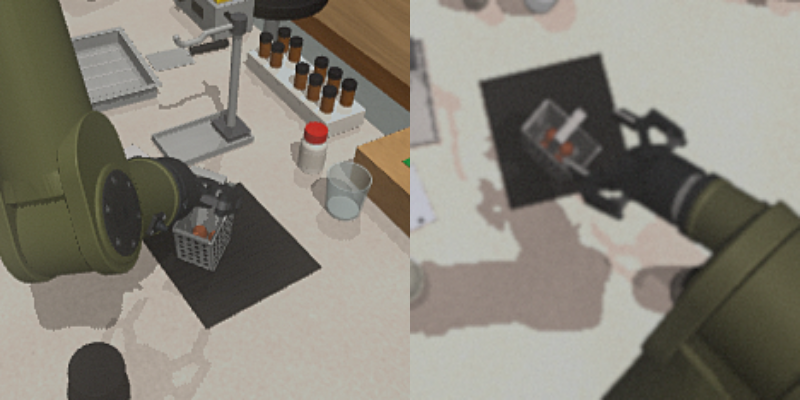

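The fingers stand astride the basket's line as planned: in the top half (right) the basket is at (560,140) and the gripper at (640,150). The bulky wrist is close above the jar, at (690,280), so I'll check heights before descending.

```bash
python3 - <<'E'
from g import *
S=cam('side');T=cam('top')
fs=lambda u,v:(180+u/410*240,150+v/400*234); ft=lambda u,v:(260+(u-410)/390*175,130+v/400*170)
for n,a in dict(bottom=(45,278),disc=(122,208),left=(5,270),right=(100,262)).items():
    c,d=ray(S,fs(*a)); print(n,[np.round(c+d*(y-c[1])/d[1],3).tolist() for y in(-.48,-.43,-.38,-.33)])
for n,a in dict(jar=(680,280),edge1=(650,350),edge2=(780,210),green=(720,190)).items():
    print(n,[np.round(onz(T,ft(*a),z),3).tolist() for z in(.1,.2,.3)])
E
```

```text
bottom [[0.235, -0.48, 0.383], [0.245, -0.43, 0.319], [0.255, -0.38, 0.255], [0.264, -0.33, 0.191]]
disc [[0.301, -0.48, 0.428], [0.321, -0.43, 0.371], [0.34, -0.38, 0.313], [0.36, -0.33, 0.256]]
left [[0.208, -0.48, 0.407], [0.213, -0.43, 0.347], [0.219, -0.38, 0.287], [0.224, -0.33, 0.227]]
right [[0.28, -0.48, 0.377], [0.296, -0.43, 0.312], [0.313, -0.38, 0.247], [0.329, -0.33, 0.182]]
jar [[0.307, -0.358, 0.1], [0.306, -0.326, 0.2], [0.304, -0.294, 0.3]]
edge1 [[0.226, -0.298, 0.1], [0.231, -0.271, 0.2], [0.237, -0.244, 0.3]]
edge2 [[0.377, -0.518, 0.1], [0.369, -0.472, 0.2], [0.362, -0.426, 0.3]]
green [[0.416, -0.441, 0.1], [0.405, -0.401, 0.2], [0.394, -0.362, 0.3]]
```

```bash
cat > g.py <<'E'
from h import *
yaw=37.5; B=np.array([.5245,-.235,.004]); h=np.array([np.cos(np.radians(yaw)),np.sin(np.radians(yaw)),0])
G=B-.017*h+[0,0,.064]
g=pose(G,yaw,48)
E
python3 - <<'E'
from g import *
c=cur(); ab=(g[0]-.01*h+[0,0,.06],g[1]); print(ab[0]); split(c,ab,1); delta(ab,g)
E
```

```text
[ 0.41169511 -0.32155823  0.23171524]
row [-21.0, 1.5, 39.2] [0.004, -0.1182, -0.0012] | 0.7 0.6
row [-37.9, 0.0, 47.6] [0.0, 0.0, 0.0] | 1.0 0.0
```

```bash
python3 -m pendant '[[85,-21,1.5,39,0.004,-0.118,0],[85,-21,1.5,39,0.004,-0.118,0],[85,-21,1.5,39,0.004,-0.118,0]]' >/dev/null
python3 - <<'E'
from g import *
st(); delta(cur(),g)
S=cam('side'); T=cam('top')
a=S['img'][220:384,180:350]; b=T['img'][140:280,290:435]
im=np.hstack([cv2.resize(a,(400,386)),cv2.resize(b,(400,386))]); cv2.imwrite('pics/v2.png',im[:,:,::-1])
E
```

```text
8.1 tcp [ 0.411  -0.3228  0.232 ] rot [-3.1393 -0.8399  0.6501] F [-0.5468 -0.505   1.6186] op 0.9976507096790388 0.0 q [ 0.6161  0.6935  0.4173  2.0736 -1.3481  1.1541  1.1166]
row [-37.3, -0.5, 48.6] [0.001, -0.0021, -0.0029] | 1.0 0.0
```

View pics/v2.png

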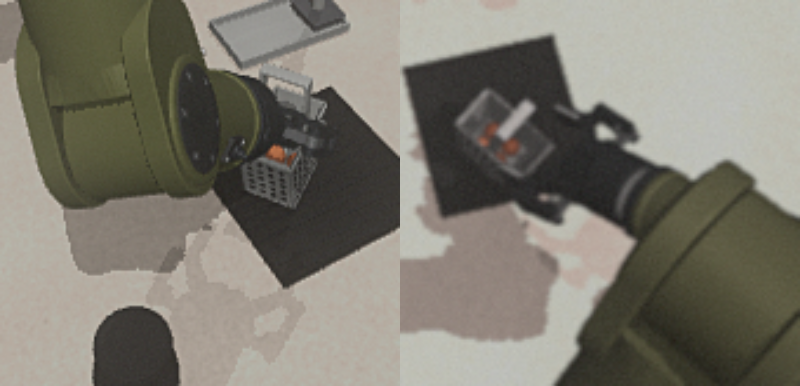

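```bash
python3 - <<'E'
from g import *
S=cam('side');T=cam('top')
fs=lambda u,v:(180+u*.425,220+v*.425); ft=lambda u,v:(290+(u-400)*.3625,140+v*.3627)
print(tri(S,fs(197,105),T,ft(670,252)), tri(S,fs(140,0),T,ft(755,170)))
for y in(-.45,-.42,-.39,-.36,-.33):
    for n,a in dict(b=(75,207),r=(150,197),r2=(215,170)).items():
        c,d=ray(S,fs(*a)); print(n,np.round(c+d*(y-c[1])/d[1],3).tolist(),end=' ')
    print()
E
```

```text
(array([ 0.36420386, -0.33596846,  0.27253893]), np.float64(0.03479183180453162)) (array([ 0.36515592, -0.35925694,  0.41393416]), np.float64(0.06264310918556103))
b [0.25, -0.45, 0.35] r [0.298, -0.45, 0.333] r2 [0.343, -0.45, 0.335] 
b [0.257, -0.42, 0.312] r [0.308, -0.42, 0.293] r2 [0.358, -0.42, 0.295] 
b [0.263, -0.39, 0.274] r [0.319, -0.39, 0.254] r2 [0.372, -0.39, 0.256] 
b [0.27, -0.36, 0.236] r [0.33, -0.36, 0.215] r2 [0.386, -0.36, 0.217] 
b [0.276, -0.33, 0.198] r [0.34, -0.33, 0.175] r2 [0.401, -0.33, 0.178]
```

```bash
python3 -m pendant '[[85,-18,0,24,0,0,0],[85,-37,0,48.5,0,0,0],[85,-37,0,48.5,0,0,0],[85,-37,0,48.5,0,0,0]]' 
python3 -m pendant '[[30,0,0,0,0,0,0],[30,0,0,0,0,0,0],[30,0,0,0,0,0,0],[30,0,0,0,0,0,0],[30,0,0,0,0,0,0]]' 80
python3 - <<'E'
from g import *
st(); delta(cur(),g)
S=cam('side'); T=cam('top')
for p,n in((S,'S'),(T,'T')):
    for l in('basket','jar'): print(n,l,[(np.round(d['bbox'],1).tolist(),round(d['score'],2)) for d in imaging.look_for(p,l)[:2]])
E
```

```text
clock: 8.8
tcp_pos: [0.4197, -0.3167, 0.1715]
ee_rot: [-3.138, -0.838, 0.648]
wrist_force: [0.6, 0.1, 1.1]
opening: 0.994
finger_force: 0.0
clock: 9.43
tcp_pos: [0.4196, -0.3161, 0.1718]
ee_rot: [-3.139, -0.839, 0.649]
wrist_force: [-4.5, 0.8, 6.0]
opening: 0.672
finger_force: 83.3
9.425 tcp [ 0.4196 -0.3161  0.1718] rot [-3.139  -0.8388  0.6493] F [-4.5312  0.7823  5.9743] op 0.672027384005657 83.29958081245422 q [ 0.6259  0.8017  0.3724  2.0994 -1.4553  1.1162  1.2525]
row [0.2, -0.5, 0.3] [0.0013, -0.0011, -0.0035] | 0.0 0.0
S basket [([304.1, 278.4, 27.9, 60.7], 0.57)]
S jar [([238.4, 366.2, 38.4, 31.6], 0.94)]
T basket [([324.8, 188.6, 33.3, 31.1], 0.63)]
T jar []
```

```bash
python3 - <<'E'
from g import *
c=cur(); A=(g[0]+[0,0,.2],g[1]); Bw=pose((.45,-.03,.30),65,30); C=pose((.535,.24,.25),95,15); D=pose((.535,.245,.17),95,-42);E=pose((.535,.245,.125),95,-42);F=pose((.535,.245,.125),95,-77)
for n,a,b,k in(('A',c,A,1),('B',A,Bw,2),('C',Bw,C,2),('D',C,D,2),('E',D,E,1),('F',E,F,1)): print(n);split(a,b,k)
E
```

```text
A
row [148.9, -0.8, -133.4] [0.0013, -0.0011, -0.0035] | 3.2 0.0
B
row [66.4, -86.1, 27.1] [0.1516, -0.154, -0.1873] | 1.8 1.5
row [85.1, -67.7, 27.1] [0.1516, -0.154, -0.1873] | 1.8 1.5
C
row [131.4, -8.5, 95.8] [0.1005, -0.1279, -0.2426] | 2.6 1.6
row [139.5, 33.3, 77.1] [0.1005, -0.1279, -0.2426] | 2.6 1.6
D
row [57.0, 0.2, 74.6] [-0.0, -0.4974, -0.0] | 1.5 2.7
row [85.7, 0.2, 38.3] [0.0, -0.4974, -0.0] | 1.5 2.7
E
row [30.1, -0.0, 33.4] [0.0, 0.0, 0.0] | 0.7 0.0
F
row [88.9, -0.0, 28.0] [-0.0, -0.6109, -0.0] | 1.5 3.3
```

```bash
python3 -m pendant '[[30,20,0,-18,0,0,0],[30,50,0,-45,0,0,0],[30,85,0,-76,0,0,0],[30,120,0,-108,0,0,0],[30,149,-0.8,-133,0,0,0]]' 80
python3 -m pendant '[[30,20,-26,8,0.045,-0.046,-0.056],[30,42,-55,17,0.1,-0.1,-0.12],[30,66,-86,27,0.152,-0.154,-0.187]]' >/dev/null
python3 -m pendant '[[30,28,-22,9,0.05,-0.05,-0.06],[30,57,-45,18,0.1,-0.1,-0.125],[30,85,-68,27,0.152,-0.154,-0.187]]'
python3 - <<'E'
from g import *
st(); c=cur(); delta(c,pose((.45,-.03,.30),65,30)); split(c,pose((.535,.24,.25),95,15),2)
S=cam('side'); T=cam('top'); cv2.imwrite('pics/v3.png',np.hstack([cv2.resize(S['img'][100:340,180:420],(400,400)),cv2.resize(T['img'][100:280,170:350],(400,400))])[:,:,::-1])
E
```

```text
clock: 10.35
tcp_pos: [0.4197, -0.3154, 0.372]
ee_rot: [-3.139, -0.836, 0.648]
wrist_force: [1.1, 0.3, -5.4]
opening: 0.671
finger_force: 86.7
clock: 11.1
tcp_pos: [0.4174, -0.0993, 0.4331]
ee_rot: [-3.137, -0.522, 1.131]
wrist_force: [0.1, 1.0, -5.8]
opening: 0.666
finger_force: 102.3
11.1 tcp [ 0.4174 -0.0993  0.4331] rot [-3.1368 -0.5225  1.131 ] F [ 0.0806  0.9908 -5.7604] op 0.6661535519424626 102.25641131401062 q [ 0.0544  0.1998  0.4141  1.9958 -0.6909  1.0948  0.3913]
row [-0.3, 0.2, -1.4] [-0.003, 0.0011, -0.003] | 0.0 0.0
row [131.4, -8.5, 95.0] [0.0987, -0.1279, -0.2439] | 2.6 1.6
row [139.3, 33.3, 76.3] [0.0987, -0.1279, -0.2439] | 2.6 1.6
```

View pics/v3.png

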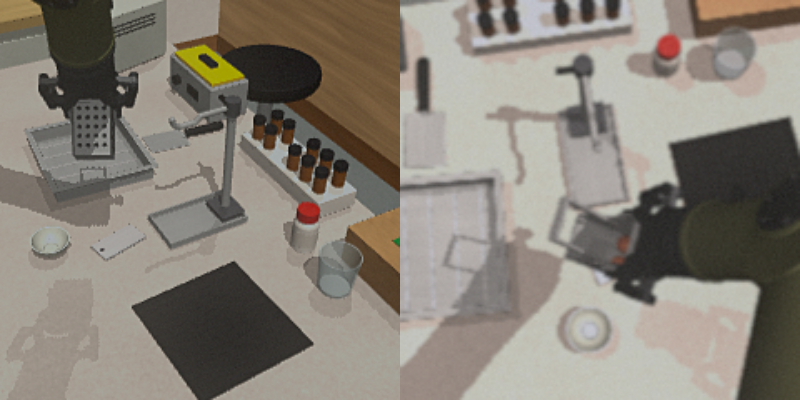

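Basket is held with nuggets inside at (625,245) in the top half; the handle's outline is near (560,230). I'll check that its tilt is as expected from that.

```bash
python3 - <<'E'
from g import *
T=cam('top');S=cam('side'); p,Rm=cur(); 
Rg=pose((0,0,0),yaw,48)[1]; Rb0=R.from_euler('z',yaw,degrees=True).as_matrix(); off=Rg.T@Rb0  # basket in tool
gp=p+.155*Rm[:,2]
for n,v in dict(bar1=(0,-26,152),bar2=(0,26,152),lipA=(51,-29,80),lipB=(51,29,80),lipC=(-51,-29,80),bot=(33,-29,0),bot2=(-33,-29,0),bot3=(-33,29,0)).items():
    X=gp+Rm@off@((np.array(v)-[-17,0,64])/1e3); a=proj(T,X)[0]; b=proj(S,X)[0]
    print(n,np.round(X,3),'topcrop',np.round([400+(a[0]-170)/.45,(a[1]-100)/.45]),'sidecrop',np.round([(b[0]-180)/.6,(b[1]-100)/.6]))
E
```

```text
bar1 [ 0.493 -0.001  0.377] topcrop [594. 197.] sidecrop [109.  48.]
bar2 [0.445 0.021 0.377] topcrop [580. 241.] sidecrop [73. 49.]
lipA [0.506 0.021 0.293] topcrop [575. 204.] sidecrop [113.  89.]
lipB [0.454 0.046 0.293] topcrop [560. 250.] sidecrop [77. 90.]
lipC [ 0.465 -0.066  0.325] topcrop [654. 221.] sidecrop [110. 104.]
bot [ 0.488 -0.016  0.223] topcrop [608. 225.] sidecrop [114. 141.]
bot2 [ 0.462 -0.073  0.243] topcrop [656. 236.] sidecrop [113. 154.]
bot3 [ 0.409 -0.049  0.243] topcrop [643. 280.] sidecrop [ 73. 155.]
```

```bash
python3 -m pendant '[[30,44,-3,32,0.033,-0.042,-0.08],[30,88,-6,64,0.066,-0.084,-0.16],[30,131,-8,95,0.099,-0.128,-0.244]]' 80 >/dev/null
python3 -m pendant '[[30,46,11,25,0.033,-0.042,-0.08],[30,92,22,50,0.066,-0.084,-0.16],[30,139,33,76,0.099,-0.128,-0.244],[30,139,33,76,0.099,-0.128,-0.244]]' >/dev/null
python3 -m pendant '[[30,16,0,24,0,-0.15,0],[30,36,0,50,0,-0.32,0],[30,57,0,75,0,-0.497,0],[30,57,0,75,0,-0.497,0]]' >/dev/null
python3 -m pendant '[[30,28,0,13,0,-0.16,0],[30,57,0,26,0,-0.33,0],[30,86,0,38,0,-0.497,0],[30,86,0,38,0,-0.497,0]]'
python3 -c '
from g import *
st(); c=cur(); E=pose((.535,.245,.125),95,-42);delta(c,E);split(E,pose((.535,.245,.125),95,-77),1)'
```

```text
clock: 13.18
tcp_pos: [0.5267, 0.3487, 0.2819]
ee_rot: [-3.135, 0.728, 1.663]
wrist_force: [-1.7, -0.7, -8.0]
opening: 0.668
finger_force: 98.7
13.175 tcp [0.5267 0.3487 0.2819] rot [-3.1351  0.728   1.663 ] F [-1.6843 -0.6983 -7.9898] op 0.6678500378046097 98.68767857551575 q [-1.0572  0.8336  0.5417  1.4842  0.2368  1.2985 -0.614 ]
row [27.5, -0.6, 31.4] [-0.0032, -0.005, 0.0037] | 0.7 0.0
row [88.9, -0.0, 28.0] [-0.0, -0.6109, -0.0] | 1.5 3.3
```

```bash
python3 -m pendant '[[30,14,0,16,0,0,0],[30,28,0,31,0,0,0],[30,28,0,31,0,0,0]]' >/dev/null
python3 -m pendant '[[30,22,0,12,0,-0.15,0],[30,45,0,21,0,-0.3,0],[30,67,0,26,0,-0.45,0],[30,89,0,28,0,-0.61,0],[30,89,0,28,0,-0.61,0]]'
python3 -m pendant '[[30,0,0,0,0,0,0],[30,0,0,0,0,0,0],[30,0,0,0,0,0,0],[30,0,0,0,0,0,0]]'
python3 - <<'E'
from g import *
st(); T=cam('top');S=cam('side'); cv2.imwrite('pics/v4.png',np.hstack([cv2.resize(S['img'][120:280,140:320],(400,356)),cv2.resize(T['img'][140:280,120:280],(400,350))[:350].copy() if 0 else cv2.resize(T['img'][140:280,120:280],(400,356))])[:,:,::-1])
for p in(T,S): print([(np.round(d['bbox'],0).tolist(),round(d['score'],2)) for d in imaging.look_for(p,'nugget0')])
E
```

```text
clock: 14.18
tcp_pos: [0.5229, 0.3957, 0.1605]
ee_rot: [-3.132, 1.341, 1.668]
wrist_force: [0.5, -0.1, -4.1]
opening: 0.667
finger_force: 103.8
clock: 14.68
tcp_pos: [0.524, 0.3942, 0.1648]
ee_rot: [3.131, 1.339, 1.646]
wrist_force: [-0.3, -0.1, -3.4]
opening: 0.666
finger_force: 103.9
14.675 tcp [0.524  0.3942 0.1648] rot [3.1314 1.3387 1.6457] F [-0.3366 -0.1138 -3.3589] op 0.6661881035074317 103.8598895072937 q [-1.1732  1.2227  0.6554  1.3259  0.4178  1.5788 -0.7231]
[([182.0, 203.0, 35.0, 26.0], 0.22)]
[]
```

View pics/v4.png

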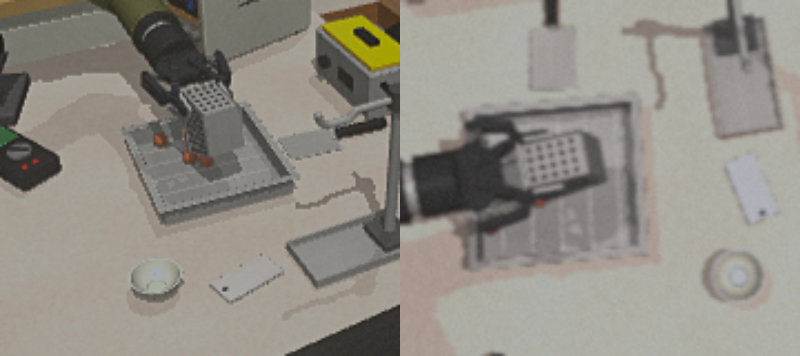

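```bash
python3 - <<'E'
from g import *
c=cur(); U=pose((.535,.245,.16),95,-83); V=pose((.50,.2,.30),95,-35); W=pose((.45,.1,.31),80,15)
for a,b,k in((c,U,1),(U,V,1),(V,W,1)): split(a,b,k)
E
```

```text
row [-13.7, -1.8, -7.3] [-0.0016, -0.1084, -0.0019] | 0.2 0.6
row [-259.2, -38.8, 75.7] [-0.0, 0.8378, 0.0] | 4.4 4.5
row [-201.4, -68.9, 101.0] [0.0469, 0.8675, 0.2661] | 3.8 4.9
```

```bash
python3 -m pendant '[[30,-14,-2,-7,0,-0.11,0],[30,-14,-2,-7,0,-0.11,0],[30,-14,-2,-2,0,-0.05,0],[30,-14,-2,-7,0,-0.11,0],[30,-14,-2,-7,0,-0.11,0]]'
python3 -m pendant '[[30,-40,-6,8,0,0.1,0],[30,-95,-14,24,0,0.28,0],[30,-150,-23,42,0,0.46,0],[30,-206,-31,60,0,0.65,0],[30,-259,-39,76,0,0.838,0]]'
python3 -m pendant '[[30,-40,-14,20,0.01,0.17,0.05],[30,-80,-28,40,0.02,0.35,0.11],[30,-120,-42,60,0.03,0.52,0.16],[30,-160,-56,80,0.04,0.7,0.21],[30,-201,-69,101,0.047,0.867,0.266]]'
python3 - <<'E'
from g import *
st(); T=cam('top');S=cam('side')
for p in(T,S): print([(np.round(d['bbox'],0).tolist(),round(d['score'],2)) for d in imaging.look_for(p,'nugget0')])
cv2.imwrite('pics/v5.png',np.hstack([cv2.resize(S['img'][120:280,140:320],(400,356)),cv2.resize(T['img'][140:280,140:340],(400,356))])[:,:,::-1])
E
```

```text
clock: 15.5
tcp_pos: [0.5212, 0.3981, 0.1781]
ee_rot: [3.135, 1.448, 1.65]
wrist_force: [-0.6, -0.0, -5.2]
opening: 0.668
finger_force: 103.9
clock: 16.12
tcp_pos: [0.4907, 0.2869, 0.429]
ee_rot: [3.138, 0.607, 1.653]
wrist_force: [1.4, -0.2, -4.1]
opening: 0.668
finger_force: 103.6
clock: 16.75
tcp_pos: [0.4401, 0.0586, 0.461]
ee_rot: [3.137, -0.263, 1.392]
wrist_force: [-1.2, -0.3, -4.7]
opening: 0.666
finger_force: 103.6
16.75 tcp [0.4401 0.0586 0.461 ] rot [ 3.1373 -0.2633  1.3919] F [-1.2323 -0.2649 -4.7051] op 0.6662212921437342 103.55270504951477 q [-0.5419  0.1794  0.5553  1.8926 -0.4025  1.0793  0.0133]
[([159.0, 230.0, 5.0, 3.0], 0.58), ([176.0, 215.0, 9.0, 5.0], 0.51)]
[]
```

View pics/v5.png

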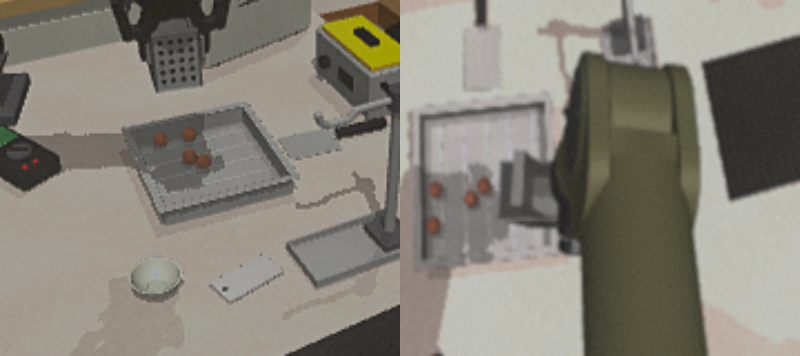

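All four nuggets lie in the tray (side half: (160,138), (189,134), (190,157), (204,160)). Next I set the basket on the mat.

```bash
cat > pl.py <<'E'
from h import *
yaw2=25; Bp=np.array([.56,-.24,.004]); h2=np.array([np.cos(np.radians(yaw2)),np.sin(np.radians(yaw2)),0])
def place(dz): return pose(Bp-.017*h2+[0,0,.064+dz],yaw2,48)
E
python3 - <<'E'
from pl import *
c=cur(); W2=pose((.46,-.10,.30),50,35)
split(c,W2,1); split(W2,place(.09),1); split(place(.09),place(.006),1)
E
```

```text
row [-230.7, 3.6, -25.7] [-0.2154, 0.3449, 0.4719] | 3.7 3.3
row [-155.3, 110.7, 93.0] [-0.2897, 0.2233, 0.3275] | 3.4 2.6
row [-62.4, -0.0, 56.2] [0.0, 0.0, 0.0] | 1.3 0.0
```

```bash
python3 -m pendant '[[30,-50,1,-6,-0.045,0.07,0.1],[30,-100,2,-12,-0.09,0.15,0.2],[30,-150,2,-18,-0.14,0.22,0.3],[30,-190,3,-22,-0.18,0.28,0.39],[30,-231,4,-26,-0.215,0.345,0.472]]' >/dev/null
python3 -m pendant '[[30,-40,28,24,-0.075,0.055,0.08],[30,-80,56,48,-0.15,0.11,0.16],[30,-118,84,71,-0.22,0.17,0.25],[30,-155,111,93,-0.29,0.223,0.328],[30,-155,111,93,-0.29,0.223,0.328]]'
python3 -c '
from pl import *
st(); c=cur(); delta(c,place(.006)); delta(place(.006),place(0))'
```

```text
clock: 18.2
tcp_pos: [0.444, -0.2938, 0.2585]
ee_rot: [-3.133, -0.834, 0.435]
wrist_force: [0.2, 0.9, -3.7]
opening: 0.667
finger_force: 103.5
18.2 tcp [ 0.444  -0.2938  0.2585] rot [-3.1333 -0.834   0.4348] F [ 0.155   0.8677 -3.7246] op 0.6674963803747778 103.47902655601501 q [ 0.5984  0.5937  0.2765  2.1311 -1.5229  0.9336  0.9793]
row [-62.7, 0.7, 51.0] [-0.0071, 0.0038, -0.0011] | 1.3 0.0
row [-4.5, 0.0, 4.0] [0.0, 0.0, 0.0] | 0.1 0.0
```

```bash
sed -i 's/yaw2=25/yaw2=52/; s/\.56,-\.24,\.004/.55,-.235,.004/' pl.py; python3 - <<'E'
from pl import *
c=cur(); split(c,place(.09),1); delta(place(.09),place(.006))
E
```

```text
row [4.5, 51.5, -0.2] [0.3426, 0.0024, -0.317] | 0.8 2.5
row [-62.4, 0.0, 56.2] [0.0, 0.0, 0.0] | 1.3 0.0
```

```bash
python3 -m pendant '[[30,1.5,17,0,0.11,0,-0.1],[30,3,34,0,0.23,0,-0.21],[30,4.5,51.5,0,0.343,0.002,-0.317],[30,4.5,51.5,0,0.343,0.002,-0.317],[30,4.5,51.5,0,0.343,0.002,-0.317]]'
python3 -c '
from pl import *
st(); c=cur(); delta(c,place(.006))'
```

```text
clock: 18.82
tcp_pos: [0.4686, -0.3376, 0.2643]
ee_rot: [3.136, -0.838, 0.912]
wrist_force: [0.9, -0.4, -3.3]
opening: 0.664
finger_force: 103.8
18.825 tcp [ 0.4686 -0.3376  0.2643] rot [ 3.1364 -0.8375  0.9117] F [ 0.8931 -0.4396 -3.2567] op 0.664312195666059 103.80531191825867 q [ 0.6609  0.6909  0.256   1.8323 -1.0848  1.2107  0.9384]
row [-65.1, 0.7, 57.1] [0.0021, 0.0002, 0.0028] | 1.4 0.0
```

```bash
python3 -m pendant '[[30,-16,0,14,0,0,0],[30,-33,0.4,28,0,0,0],[30,-50,0.7,43,0,0,0],[30,-65,0.7,57,0.002,0,0.003],[30,-65,0.7,57,0.002,0,0.003]]'
python3 -m pendant '[[30,-1.5,0,1.3,0,0,0],[30,-3,0,2.7,0,0,0],[30,-3,0,2.7,0,0,0]]'
python3 -c '
from pl import *
st(); delta(cur(),place(0))'
```

```text
clock: 19.45
tcp_pos: [0.4682, -0.3398, 0.1773]
ee_rot: [-3.139, -0.838, 0.906]
wrist_force: [-0.8, 0.2, -3.9]
opening: 0.665
finger_force: 103.7
clock: 19.82
tcp_pos: [0.4685, -0.3408, 0.1751]
ee_rot: [3.138, -0.838, 0.911]
wrist_force: [-0.2, -0.2, -2.5]
opening: 0.666
finger_force: 103.7
19.825 tcp [ 0.4685 -0.3408  0.1751] rot [ 3.1377 -0.8377  0.9108] F [-0.1999 -0.1962 -2.4655] op 0.6655965423541781 103.7177038192749 q [ 0.6897  0.8283  0.2186  1.8671 -1.1658  1.1254  1.1016]
row [-1.6, -0.9, 3.3] [0.0014, 0.0001, 0.0022] | 0.1 0.0
```

```bash
python3 -m pendant '[[30,-1.5,0,1.3,0,0,0],[30,-1.5,0,1.3,0,0,0]]'
python3 -m pendant '[[30,-0.8,0,0.7,0,0,0],[30,-0.8,0,0.7,0,0,0]]'
```

```text
clock: 20.08
tcp_pos: [0.4684, -0.3408, 0.1726]
ee_rot: [3.139, -0.838, 0.91]
wrist_force: [-0.4, 0.1, -2.5]
opening: 0.667
finger_force: 103.7
clock: 20.32
tcp_pos: [0.4684, -0.3408, 0.1715]
ee_rot: [3.139, -0.838, 0.91]
wrist_force: [0.6, -0.3, -3.5]
opening: 0.669
finger_force: 103.7
```

```bash
python3 -c '
from pl import *
st()
S=cam("side")
cv2.imwrite("pics/v6.png",cv2.resize(S["img"][200:340,230:400],(800,658))[:600,:,::-1])'
```

```text
20.325 tcp [ 0.4684 -0.3408  0.1715] rot [ 3.139  -0.8377  0.9101] F [ 0.5701 -0.3098 -3.4691] op 0.6690867224721233 103.71805787086487 q [ 0.6906  0.8341  0.2171  1.8679 -1.1687  1.1226  1.1072]
```

```bash
for i in 1 2; do :; done
python3 -m pendant '[[30,-0.8,0,0.7,0,0,0],[30,-0.8,0,0.7,0,0,0]]' | grep -E 'tcp|wrist'
python3 -m pendant '[[30,-0.8,0,0.7,0,0,0],[30,-0.8,0,0.7,0,0,0]]' | grep -E 'tcp|wrist'
```

```text
tcp_pos: [0.4684, -0.3407, 0.1704]
wrist_force: [0.1, 0.4, -3.5]
tcp_pos: [0.4684, -0.3408, 0.1694]
wrist_force: [-0.8, -0.8, -3.2]
```

```bash
python3 -m pendant '[[30,-0.8,0,0.7,0,0,0],[30,-0.8,0,0.7,0,0,0]]' | grep -E 'tcp|wrist'
python3 -m pendant '[[30,-0.8,0,0.7,0,0,0],[30,-0.8,0,0.7,0,0,0]]' | grep -E 'tcp|wrist'
python3 -c '
from pl import *
st()
S=cam("side")
cv2.imwrite("pics/v6.png",cv2.resize(S["img"][210:320,240:380],(760,597))[:,:,::-1])'
```

```text
tcp_pos: [0.4684, -0.3408, 0.1683]
wrist_force: [0.1, 0.7, -3.2]
tcp_pos: [0.4684, -0.3408, 0.1672]
wrist_force: [-0.4, 0.4, -3.3]
21.375 tcp [ 0.4684 -0.3408  0.1672] rot [ 3.1389 -0.8378  0.9102] F [-0.4365  0.3872 -3.2764] op 0.669646258184125 103.71781468391418 q [ 0.6919  0.8409  0.2152  1.8689 -1.1728  1.1188  1.1148]
```

View pics/v6.png

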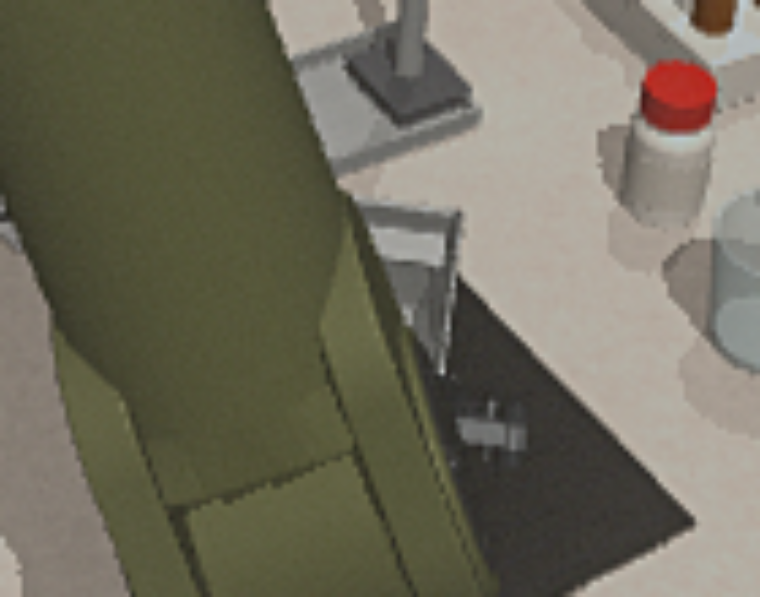

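```bash
cat > bp.py <<'E'
from g import *
def bpts(p,Rm,V,dth=0,dz=0):
    Rg=pose((0,0,0),37.5,48)[1]; Rb0=R.from_euler('z',37.5,degrees=True).as_matrix(); off=Rg.T@Rb0@R.from_euler('y',dth,degrees=True).as_matrix()
    gp=p+.155*Rm[:,2]
    return np.array([gp+Rm@off@((np.array(v)-[-17,0,64])/1e3)+[0,0,dz] for v in V])
E
python3 - <<'E'
from bp import *
S=cam('side');T=cam('top'); p,Rm=cur()
V=[(0,-26,154),(0,26,154),(0,-26,80),(51,-29,80),(33,-29,0),(-33,-29,0)]
for d in(-5,0,5):
    X=bpts(p,Rm,V,d); print(d,((proj(S,X)-[240,210])*5.43).round().tolist(),X[:,2].round(4))
cv2.imwrite('pics/v7.png',np.hstack([cv2.resize(T['img'][150:240,280:380],(700,630),interpolation=cv2.INTER_CUBIC)])[:600,:,::-1])
print(((proj(T,bpts(p,Rm,V))-[280,150])*7).round().tolist())
E
```

```text
-5 [[442.0, 232.0], [321.0, 215.0], [433.0, 341.0], [451.0, 256.0], [438.0, 392.0], [423.0, 507.0]] [ 0.1548  0.1547  0.0811  0.0855  0.0043 -0.0015]
0 [[444.0, 221.0], [324.0, 205.0], [433.0, 341.0], [451.0, 263.0], [436.0, 407.0], [421.0, 515.0]] [ 0.1537  0.1536  0.0797  0.0797 -0.0003 -0.0003]
5 [[445.0, 212.0], [327.0, 196.0], [433.0, 341.0], [450.0, 270.0], [435.0, 422.0], [420.0, 522.0]] [ 0.1518  0.1517  0.0781  0.0737 -0.0044  0.0013]
[[382.0, 129.0], [328.0, 229.0], [352.0, 172.0], [259.0, 116.0], [268.0, 177.0], [385.0, 239.0]]
```

View pics/v7.png

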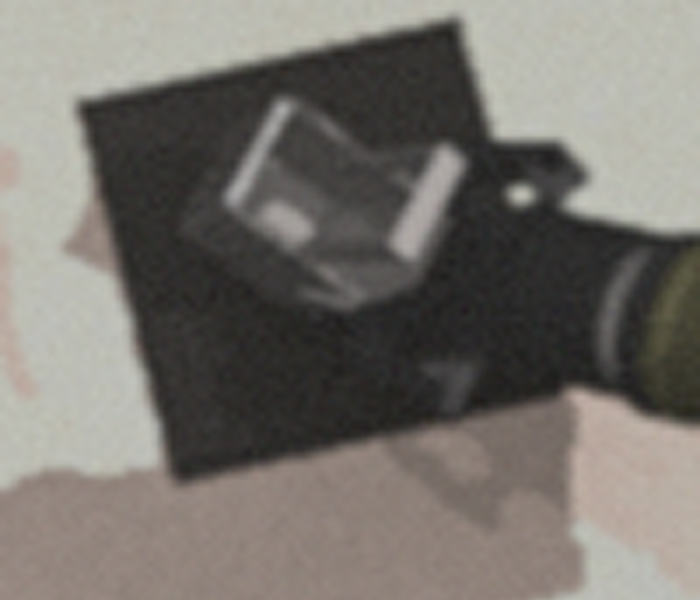

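```bash
python3 - <<'E'
from bp import *
from scipy.optimize import least_squares
S=cam('side');T=cam('top'); p,Rm=cur(); gp=p+.155*Rm[:,2]; Rh=R.from_euler('z',52.15,degrees=True).as_matrix()
obs=[(T,(458,155),(0,-26,154)),(T,(403,248),(0,26,154)),(T,(290,97),(51,-29,80)),(T,(232,203),(51,29,80))]
obs=[(T,(np.array(a)-3)/7+[280,150],v) for T,a,v in obs]+[(S,(np.array((460,212))-2)/5.43+[240,210],(0,-26,154)),(S,(np.array((445,350))-2)/5.43+[240,210],(0,-26,83))]
def X(q,v): return gp+Rh@R.from_euler('y',q[0]).as_matrix()@((np.array(v)-[-17+q[1],q[2],64+q[3]])/1e3)
f=lambda q:np.concatenate([proj(c,X(q,v))[0]-uv for c,uv,v in obs])
s=least_squares(f,[0,0,0,0]); print(np.degrees(s.x[0]),s.x[1:],f(s.x).reshape(-1,2).round(1).tolist())
for v in[(-33,0,0),(33,0,0),(0,0,154),(-51,0,80)]: print(v,X(s.x,v))
E
```

```text
-9.04540903190336 [  7.34762066   4.65630475 -19.40193855] [[-1.3, -2.6], [-1.1, -1.4], [1.6, 1.5], [1.7, 1.5], [-1.1, 3.6], [0.2, -3.7]]
(-33, 0, 0) [ 0.53321532 -0.26565518  0.01590653]
(33, 0, 0) [ 0.57320906 -0.21418837  0.02628286]
(0, 0, 154) [ 0.53835613 -0.25903961  0.17317956]
(-51, 0, 80) [ 0.51459051 -0.28962293  0.09208174]
```

Both views show the basket has slid and pitched back in the pads while being tipped (bar at (430,200) rather than (355,180) in the top crop), so I'll level it by turning the tool about 9° and then lower until it touches.

```bash
python3 - <<'E'
from h import *
p,Rm=cur(); gp=p+.155*Rm[:,2]; R2=Rm@R.from_euler('y',-.155).as_matrix(); n=(gp-.155*R2[:,2],R2)
delta((p,Rm),n); delta(n,(n[0]-[0,0,.008],R2))
E
```

```text
row [23.9, -0.0, 1.9] [-0.0, -0.155, -0.0] | 0.4 0.8
row [-5.0, -0.0, 6.2] [0.0, 0.0, 0.0] | 0.1 0.0
```

```bash
python3 -m pendant '[[30,12,0,1.5,0,-0.08,0],[30,24,0,1.9,0,-0.155,0],[30,24,0,1.9,0,-0.155,0]]'| grep -E 'tcp|wrist'
python3 -m pendant '[[30,-2.5,0,3.1,0,0,0],[30,-2.5,0,3.1,0,0,0]]'| grep -E 'tcp|wrist'
python3 -m pendant '[[30,-1.9,0,2.4,0,0,0],[30,-1.9,0,2.4,0,0,0]]'| grep -E 'tcp|wrist'
python3 - <<'E'
from bp import *
from scipy.optimize import least_squares
S=cam('side');T=cam('top')
st(); cv2.imwrite('pics/v8.png',np.hstack([cv2.resize(T['img'][155:215,295:355],(400,400),interpolation=2),cv2.resize(S['img'][230:300,270:340],(400,400),interpolation=2)])[:,:,::-1])
E
```

```text
tcp_pos: [0.4801, -0.3258, 0.1849]
wrist_force: [0.3, 0.7, -3.3]
tcp_pos: [0.4784, -0.3275, 0.1789]
wrist_force: [-0.2, -0.7, -3.1]
tcp_pos: [0.4788, -0.3272, 0.1763]
wrist_force: [0.0, 0.8, -3.0]
22.6 tcp [ 0.479  -0.3271  0.1766] rot [ 3.1397 -0.683   0.909 ] F [ 0.027   0.1066 -2.8961] op 0.6684870089544385 103.66891980171204 q [ 0.5892  0.7955  0.2764  1.8791 -1.1254  1.0131  1.0233]
```

View pics/v8.png

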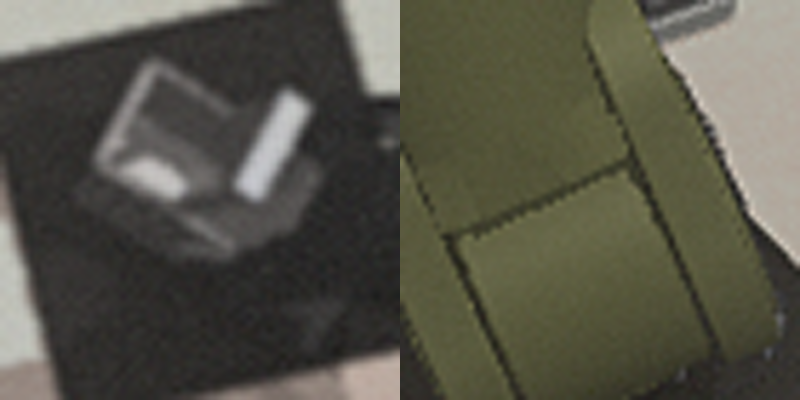

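```bash
cat > tp.py <<'E'
from h import *
from scipy.optimize import least_squares
def solve(T,obs,yaw0,z0=.01):
    # unknown x,y,yaw,pitch with z of the basket origin fixed: scan
    for z in(.004,.012,.02):
        def X(q,v): return np.array([q[0],q[1],z])+R.from_euler('z',q[2]).as_matrix()@R.from_euler('y',q[3]).as_matrix()@(np.array(v)/1e3)
        f=lambda q:np.concatenate([proj(T,X(q,v))[0]-uv for uv,v in obs])
        s=least_squares(f,[.55,-.235,np.radians(yaw0),0]); print('z',z,s.x[:2],'yaw,pitch',np.degrees(s.x[2:]),'res',f(s.x).round(1).tolist())
E
python3 - <<'E'
from tp import *
T=cam('top'); F=lambda a:(np.array(a)-3.)/6.667+[295,155]
solve(T,[(F((300,95)),(0,-26,154)),(F((245,190)),(0,26,154)),(F((152,60)),(51,-29,80)),(F((97,160)),(51,29,80)),(F((230,250)),(-51,29,80))],52)
p,Rm=cur(); print('grasp',p+.155*Rm[:,2])
E
```

```text
z 0.004 [ 0.58442055 -0.20224614] yaw,pitch [ 53.02028325 -24.8808633 ] res [-0.0, 1.0, 1.0, 0.9, -1.6, -1.6, -1.3, -1.5, 2.0, 1.0]
z 0.012 [ 0.58246467 -0.20071581] yaw,pitch [ 52.96001221 -24.76753034] res [0.1, 0.9, 1.0, 1.0, -1.7, -1.7, -1.5, -1.5, 2.1, 1.2]
z 0.02 [ 0.58050513 -0.19919063] yaw,pitch [ 52.8979258  -24.65081557] res [0.2, 0.8, 1.0, 1.0, -1.7, -1.8, -1.6, -1.5, 2.1, 1.3]
grasp [ 0.53943434 -0.2501019   0.05653994]
```

The top crop (left) shows the lip at (125,110) and the bar at (272,143), which suggests it is still pitched back; the side view is blocked by the arm. I'll lift it clear to a spot both cameras see and fit its pose numerically.

```bash
python3 - <<'E'
from h import *
c=cur(); A=(c[0]+[0,0,.17],c[1]); M=pose((.45,-.03,.30),65,39)
split(c,A,1); split(A,M,1)
E
```

```text
row [107.3, 0.3, -131.9] [0.0, 0.0, 0.0] | 2.7 0.0
row [140.7, -183.7, 19.1] [0.1441, -0.002, -0.1748] | 3.7 1.2
```

```bash
python3 -m pendant '[[30,20,0,-25,0,0,0],[30,50,0,-62,0,0,0],[30,80,0,-98,0,0,0],[30,107,0,-132,0,0,0],[30,107,0,-132,0,0,0]]' 120 | grep -E 'wrist|finger|open'
python3 -m pendant '[[30,30,-40,4,0.03,0,-0.04],[30,60,-80,8,0.06,0,-0.08],[30,90,-120,12,0.09,0,-0.12],[30,116,-152,16,0.12,0,-0.15],[30,141,-184,19,0.144,-0.002,-0.175]]' | grep -E 'wrist|finger|open'
cat > pf.py <<'E'
from h import *
from bfit import hullmask
from scipy.optimize import minimize
def ren(p,q,yaw):
    sc=3; m=np.zeros((384*sc,512*sc),np.uint8); Rr=R.from_euler('z',yaw,degrees=True).as_matrix()@R.from_euler('y',q[3],degrees=True).as_matrix(); t=np.array(q[:3])/1e3
    W=lambda a:np.array(a)@Rr.T+t
    hullmask(p,W([(sx*(51 if z else 33)/1e3,sy*.029,z) for sx in(-1,1) for sy in(-1,1) for z in(0,.08)]),m,sc)
    for y in(-1,1): hullmask(p,W([(sx*.007,y*yy,z) for sx in(-1,1) for yy in(.022,.026) for z in(.08,.154)]),m,sc)
    hullmask(p,W([(sx*.007,y,z) for sx in(-1,1) for y in(-.026,.026) for z in(.150,.154)]),m,sc)
    return cv2.resize(m.astype(np.float32),(512,384),interpolation=cv2.INTER_AREA)
def main(yawo=None):
    p,Rm=cur(); gp=p+.155*Rm[:,2]; x=Rm[:,0]; yb=-Rm[:,1]; yaw=np.degrees(np.arctan2(-yb[0],yb[1])); print('yaw',yaw,'grasp',gp)
    M=[]
    for n in('top','side'):
        for _ in range(6):
            c=cam(n); L=[d for d in imaging.regions_of(c,'basket') if np.hypot(*(np.array(d['bbox'][:2])-proj(c,gp)[0]))<35]
            if L:break
        if not L: print('none',n); continue
        r=L[0]['region'].astype(np.float32); hsv=cv2.cvtColor(c['img'],cv2.COLOR_RGB2HSV); occ=(hsv[...,2]<70)|((hsv[...,1]>70)&(hsv[...,0]>20)&(hsv[...,0]<50))
        print(n,L[0]['score'],np.round(L[0]['bbox']),r.sum()); M.append((c,r,np.where(occ&(r==0),.15,1.)))
    f=lambda q:sum((np.abs(ren(c,q,yaw)-r)*w).sum() for c,r,w in M)
    h=np.array([np.cos(np.radians(yaw)),np.sin(np.radians(yaw)),0]); res=[]
    for p0 in(-40,-20,0,20):
        q0=np.r_[(gp+.017*h)*1e3-[0,0,60],p0]; s=minimize(f,q0,method='Nelder-Mead',options=dict(initial_simplex=np.vstack([q0]+[q0+np.eye(4)[i]*[12,12,12,12][i] for i in range(4)]),maxiter=220,xatol=.2,fatol=1)); res.append((s.fun,s.x))
    for e,q in sorted(res,key=lambda a:a[0]):
        Rr=R.from_euler('z',yaw,degrees=True).as_matrix()@R.from_euler('y',q[3],degrees=True).as_matrix()
        print('err',round(e),'pos',q[:3].round(1),'pitch',q[3].round(1),'grasp in basket',(Rr.T@(gp*1e3-q[:3])).round(1))
main()
E
python3 pf.py
```

```text
wrist_force: [-0.2, 0.4, -3.2]
opening: 0.664
finger_force: 128.6
wrist_force: [0.6, 0.1, -2.9]
opening: 0.666
finger_force: 129.1
yaw 65.14648822660577 grasp [ 0.44822772 -0.02779884  0.29959844]
top 0.89 [260. 205.  41.  34.] 1027.0
side 0.69 [236. 173.  26.  18.] 381.0
err 228 pos [465.8   9.  258.5] pitch -13.9 grasp in basket [-29.8   0.5  49.6]
err 258 pos [459.7  -2.2 262.6] pitch -5.0 grasp in basket [-24.7  -0.4  39.3]
err 275 pos [446.3 -31.7 264.7] pitch 24.7 grasp in basket [-10.6  -0.1  33.5]
err 290 pos [474.7  24.3 275.6] pitch -54.8 grasp in basket [-14.1   2.1  61.6]
```

```bash
cat > pl2.py <<'E'
from h import *
h2=np.array([np.cos(np.radians(52)),np.sin(np.radians(52)),0])
def place(z): return pose(np.array([.55,-.235,z])-.03*h2,52,27)
E
python3 - <<'E'
from pl2 import *
c=cur(); a=pose((.47,-.13,.28),57,30)
split(c,a,1); split(a,place(.16),1); split(place(.16),place(.085),1); split(place(.085),place(.075),1)
E
```

```text
row [-51.9, 50.7, -34.3] [-0.08, -0.1565, 0.1165] | 1.3 1.1
row [-116.1, 115.5, 67.1] [-0.0416, -0.0523, 0.0767] | 2.8 0.5
row [-34.0, -0.0, 66.8] [0.0, 0.0, 0.0] | 1.2 0.0
row [-4.5, -0.0, 8.9] [0.0, 0.0, 0.0] | 0.2 0.0
```

```bash
python3 -m pendant '[[30,-26,25,-17,-0.04,-0.08,0.06],[30,-52,51,-34,-0.08,-0.156,0.116],[30,-52,51,-34,-0.08,-0.156,0.116]]' >/dev/null
python3 -m pendant '[[30,-30,29,17,-0.01,-0.013,0.02],[30,-60,58,34,-0.02,-0.026,0.04],[30,-90,88,51,-0.03,-0.04,0.06],[30,-116,115,67,-0.042,-0.052,0.077],[30,-116,115,67,-0.042,-0.052,0.077]]' | grep -E 'tcp|wrist'
python3 -m pendant '[[30,-12,0,23,0,0,0],[30,-24,0,46,0,0,0],[30,-34,0,67,0,0,0],[30,-34,0,67,0,0,0]]' | grep -E 'tcp|wrist'
python3 - <<'E'
from pl2 import *
s=st(); delta(cur(),place(.075))
T=cam('top')
for l in('basket','handle'):
    for d in imaging.regions_of(T,l)[:1]:
        q,b=cv2.findContours(d['region'].astype(np.uint8),0,2)[0],d['bbox']; print(l,d['score'],np.round(b,1),cv2.minAreaRect(max(q,key=len)))
# bright bar
v=cv2.cvtColor(T['img'],cv2.COLOR_RGB2HSV); c=proj(T,cur()[0]+.155*cur()[1][:,2])[0]; print('gp px',c)
x0,y0=int(c[0])-25,int(c[1])-28; cr=T['img'][y0:y0+50,x0:x0+45].mean(2); m=(cr>135).astype(np.uint8)
n,lab,stt,cen=cv2.connectedComponentsWithStats(m)
for i in range(1,n):
    if stt[i,4]>15: print(stt[i],cen[i]+[x0,y0],cv2.minAreaRect(np.argwhere(lab==i)[:,::-1].astype(np.float32)))
E
```

```text
tcp_pos: [0.4881, -0.3161, 0.2947]
wrist_force: [-0.5, 0.1, -2.4]
tcp_pos: [0.4878, -0.3134, 0.2218]
wrist_force: [-0.0, -0.4, -2.9]
25.6 tcp [ 0.4878 -0.3134  0.2218] rot [-3.1377 -0.4732  0.9048] F [-0.0084 -0.4059 -2.9115] op 0.6656943569002811 129.4797706604004 q [ 0.4737  0.6919  0.3235  1.8601 -0.9208  0.9043  0.7616]
row [-4.3, 0.7, 7.6] [-0.0026, -0.0019, -0.0025] | 0.1 0.0
basket 0.35 [257.9 159.2  34.5  69.3] ((254.30767822265625, 159.03848266601562), (67.66006469726562, 27.260143280029297), 78.69007110595703)
handle 0.65 [333.4 177.2  18.8  17.2] ((331.4999694824219, 176.5), (5.244943618774414, 21.95105743408203), 29.05460548400879)
gp px [334.7734 184.9294]
[ 0  0 17  4 43] [314.9535 157.    ] ((8.0, 1.5), (3.0, 16.0), 90.0)
[38  0  7 11 63] [350.4762 160.4286] ((41.0, 5.0), (10.0, 6.0), 90.0)
[20 10 10 15 70] [333.5429 173.1   ] ((24.49044418334961, 17.26751708984375), (4.309669494628906, 16.121356964111328), 28.610462188720703)
```

```bash
python3 - <<'E'
from pl2 import *
T=cam('top'); p,Rm=cur(); gp=p+.155*Rm[:,2]
for z in(.17,.187): d=onz(T,(333.5,173.1),z)-gp; print(d@h2, d@[-h2[1],h2[0],0])
E
for i in 1; do
python3 -m pendant '[[30,-3.6,0,7.1,0,0,0],[30,-3.6,0,7.1,0,0,0]]' 60| grep -E 'tcp|wrist'
python3 -m pendant '[[30,-1.8,0,3.6,0,0,0],[30,-1.8,0,3.6,0,0,0]]' | grep -E 'tcp|wrist'
python3 -m pendant '[[30,-1.8,0,3.6,0,0,0],[30,-1.8,0,3.6,0,0,0]]' | grep -E 'tcp|wrist'
done
```

```text
0.0250897333175584 -0.005421866110449328
0.025769707388901275 0.00026115090573436417
tcp_pos: [0.4884, -0.3141, 0.215]
wrist_force: [-1.2, -0.1, -3.3]
tcp_pos: [0.4884, -0.3142, 0.2109]
wrist_force: [0.1, -0.1, -3.4]
tcp_pos: [0.4885, -0.3141, 0.2069]
wrist_force: [0.5, 0.3, -3.4]
```

```bash
python3 -m pendant '[[30,-2.3,0,4.5,0,0,0],[30,-2.3,0,4.5,0,0,0]]' | grep -E 'tcp|wrist'
python3 -m pendant '[[30,-1.4,0,2.7,0,0,0],[30,-1.4,0,2.7,0,0,0]]' | grep -E 'tcp|wrist'
python3 -m pendant '[[30,-0.9,0,1.8,0,0,0],[30,-0.9,0,1.8,0,0,0]]' | grep -E 'tcp|wrist'
python3 -m pendant '[[30,-0.9,0,1.8,0,0,0],[30,-0.9,0,1.8,0,0,0]]' | grep -E 'tcp|wrist'
```

```text
tcp_pos: [0.4884, -0.3141, 0.2017]
wrist_force: [0.1, 0.3, -3.6]
tcp_pos: [0.4885, -0.3142, 0.1988]
wrist_force: [-0.6, -0.0, -3.6]
tcp_pos: [0.4885, -0.3142, 0.197]
wrist_force: [0.3, 0.2, -4.3]
tcp_pos: [0.4885, -0.3141, 0.1949]
wrist_force: [-0.2, -0.3, -3.4]
```

```bash
python3 -m pendant '[[30,-0.9,0,1.8,0,0,0],[30,-0.9,0,1.8,0,0,0]]' | grep -E 'tcp|wrist'
python3 -m pendant '[[30,-0.9,0,1.8,0,0,0],[30,-0.9,0,1.8,0,0,0]]' | grep -E 'tcp|wrist'
python3 -m pendant '[[30,-0.7,0,1.3,0,0,0],[30,-0.7,0,1.3,0,0,0]]' | grep -E 'tcp|wrist'
python3 -m pendant '[[30,-0.7,0,1.3,0,0,0],[30,-0.7,0,1.3,0,0,0]]' | grep -E 'tcp|wrist'
```

```text
tcp_pos: [0.4886, -0.3143, 0.1935]
wrist_force: [-1.3, 0.1, 2.8]
tcp_pos: [0.4883, -0.3144, 0.1933]
wrist_force: [-8.5, 1.2, 20.2]
tcp_pos: [0.488, -0.3145, 0.1931]
wrist_force: [-12.0, 1.1, 30.6]
tcp_pos: [0.4878, -0.3147, 0.1929]
wrist_force: [-16.9, 0.6, 42.5]
```

```bash
python3 -m pendant '[[30,1,0,-2,0,0,0],[30,1.5,0,-3,0,0,0],[30,1.5,0,-3,0,0,0]]' 20
python3 -m pendant '[[85,0,0,0,0,0,0],[85,0,0,0,0,0,0],[85,0,0,0,0,0,0],[85,0,0,0,0,0,0]]'
python3 -m pendant '[[85,0,0,0,0,0,0],[85,0,0,0,0,0,0]]'
```

```text
clock: 28.92
tcp_pos: [0.4883, -0.3144, 0.1934]
ee_rot: [3.139, -0.474, 0.907]
wrist_force: [-5.5, -1.0, 15.7]
opening: 0.665
finger_force: 131.0
clock: 29.42
tcp_pos: [0.4886, -0.3142, 0.1913]
ee_rot: [3.141, -0.472, 0.907]
wrist_force: [0.0, -0.1, -0.2]
opening: 0.996
finger_force: 0.0
clock: 29.68
tcp_pos: [0.4885, -0.3142, 0.1914]
ee_rot: [3.141, -0.472, 0.907]
wrist_force: [-0.4, -0.2, 0.1]
opening: 0.996
finger_force: 0.0
```

```bash
python3 -m pendant '[[85,0,0,-30,0,0,0],[85,0,0,-70,0,0,0],[85,0,0,-120,0,0,0],[85,0,0,-170,0,0,0],[85,0,0,-200,0,0,0]]' | grep -E 'tcp|wrist'
python3 - <<'E'
from h import *
split(cur(),(np.array([.42,.05,.42]),pose((0,0,0),52,0)[1]),2)
E
```

```text
tcp_pos: [0.4313, -0.387, 0.3721]
wrist_force: [1.0, 0.7, -0.4]
row [161.0, -139.4, 54.7] [0.0019, -0.2357, -0.001] | 3.5 1.3
row [169.5, -139.2, 15.8] [0.0019, -0.2357, -0.001] | 3.5 1.3
```

```bash
python3 -m pendant '[[85,161,-139,55,0.002,-0.236,0],[85,161,-139,55,0.002,-0.236,0],[85,161,-139,55,0.002,-0.236,0],[85,161,-139,55,0.002,-0.236,0]]' >/dev/null
python3 -m pendant '[[85,169,-139,16,0.002,-0.236,0],[85,169,-139,16,0.002,-0.236,0],[85,169,-139,16,0.002,-0.236,0],[85,169,-139,16,0.002,-0.236,0]]' | grep -E 'tcp'
python3 -c "
from bfit import *
for vs in(('top','side'),('top',),('side',)): run((.55,-.235,.004,.91),vs)
import bfit
for n in('top','side'):
    for _ in range(3):
        c=cam(n); print(n,[(np.round(d['bbox'],1).tolist(),round(d['score'],2)) for d in imaging.look_for(c,'handle')[:2]], [(np.round(d['bbox'],0).tolist(),round(d['score'],2)) for d in imaging.look_for(c,'nugget0')[:6]])
"
```

```text
tcp_pos: [0.4202, 0.0534, 0.4183]
top 0.91 [323.8, 182.6, 32.4, 31.2] 715.0
side 0.65 [310.4, 273.5, 30.3, 59.2] 1385.0
pose mm [ 552.3433478  -236.42723574    4.16892161] yaw deg 51.25645444715244 err 155.1875
top 0.65 [323.1, 181.6, 33.3, 33.9] 758.0
pose mm [ 553.07933716 -235.82547823    4.17010648] yaw deg 50.118661181625534 err 37.0625
side 0.57 [310.0, 276.6, 31.3, 62.5] 1340.0
pose mm [ 550.55980606 -237.63641525    4.07449281] yaw deg 51.01186327858431 err 83.1875
top [([329.2, 178.3, 15.9, 16.0], 0.51)] [([159.0, 230.0, 3.0, 1.0], 0.39), ([176.0, 215.0, 5.0, 5.0], 0.37)]
top [([257.2, 156.9, 32.9, 64.1], 0.44), ([329.2, 178.6, 16.9, 20.6], 0.42)] [([177.0, 216.0, 11.0, 7.0], 0.61), ([158.0, 231.0, 3.0, 7.0], 0.48)]
top [] [([177.0, 216.0, 12.0, 4.0], 0.6), ([158.0, 230.0, -0.0, 3.0], 0.41), ([183.0, 151.0, 17.0, 52.0], 0.3)]
side [([251.2, 247.5, 23.5, 19.3], 0.63), ([313.9, 261.9, 22.9, 28.3], 0.54)] [([314.0, 260.0, 21.0, 24.0], 0.23)]
side [([310.1, 249.1, 14.0, 3.9], 0.75), ([302.1, 202.1, 59.9, 92.7], 0.57)] [([145.0, 191.0, 44.0, 31.0], 0.27), ([235.0, 193.0, 79.0, 54.0], 0.16)]
side [([311.7, 259.9, 23.4, 27.6], 0.76)] []
```

The basket stands upright on the mat at (552, −236) mm with yaw about 51°, agreed by both views. Next is the handle.

```bash
python3 - <<'E'
from h import *
H=lambda z:pose((.552,-.236,.004+z),50.8,0)
c=cur(); split(c,H(.25),2); delta(H(.25),H(.128)); print(H(.128)[0])
E
```

```text
row [-72.5, 139.9, 4.0] [-0.0017, -0.0001, 0.0104] | 2.5 0.1
row [-71.0, 140.7, 4.2] [-0.0017, -0.0001, 0.0104] | 2.5 0.1
row [0.0, 0.0, 122.0] [0.0, 0.0, 0.0] | 2.0 0.0
[ 0.552 -0.236  0.287]
```

```bash
python3 -m pendant '[[85,-72.5,140,4,0,0,0.01],[85,-72.5,140,4,0,0,0.01],[85,-72.5,140,4,0,0,0.01],[85,-72.5,140,4,0,0,0.01]]' >/dev/null
python3 -m pendant '[[85,-71,140.7,4,0,0,0.01],[85,-71,140.7,4,0,0,0.01],[85,-71,140.7,4,0,0,0.01],[85,-71,140.7,4,0,0,0.01],[85,-71,140.7,4,0,0,0.01]]' >/dev/null
python3 - <<'E'
from h import *
st(); delta(cur(),pose((.552,-.236,.132),50.8,0))
E
```

```text
33.725 tcp [ 0.5521 -0.2345  0.4087] rot [-3.1367 -0.001   0.8886] F [-0.4265  0.8453 -0.2044] op 0.9960757299964481 0.0 q [ 0.0163  0.5137  0.5653  1.5684 -0.2945  1.15   -0.0366]
row [-1.4, 1.5, 121.7] [-0.0049, -0.001, 0.002] | 1.9 0.0
```

```bash
python3 -m pendant '[[85,-1,1,40,0,0,0],[85,-1.4,1.3,80,0,0,0],[85,-1.4,1.3,110,0,0,0],[85,-1.4,1.3,121.7,0,0,0],[85,-1.4,1.3,121.7,0,0,0]]' | grep -E 'tcp|wrist'
python3 -m pendant '[[30,0,0,0,0,0,0],[30,0,0,0,0,0,0],[30,0,0,0,0,0,0],[30,0,0,0,0,0,0],[30,0,0,0,0,0,0]]' 70
python3 -m pendant '[[30,0,0,-15,0,0,0],[30,0,0,-40,0,0,0],[30,0,0,-80,0,0,0],[30,0,0,-120,0,0,0],[30,0,0,-160,0,0,0]]' 70
python3 - <<'E'
from h import *
st()
E
```

```text
tcp_pos: [0.5521, -0.2366, 0.2874]
wrist_force: [-0.8, -0.1, 1.0]
clock: 34.98
tcp_pos: [0.5519, -0.2377, 0.2888]
ee_rot: [-3.139, -0.001, 0.887]
wrist_force: [-2.3, 0.8, 7.0]
opening: 0.6
finger_force: 72.0
clock: 35.6
tcp_pos: [0.5519, -0.2381, 0.4495]
ee_rot: [-3.139, -0.0, 0.887]
wrist_force: [1.7, 0.3, -4.0]
opening: 0.6
finger_force: 73.7
35.6 tcp [ 0.5519 -0.2381  0.4495] rot [-3.1387 -0.0001  0.8867] F [ 1.712   0.2779 -4.0191] op 0.6000341040064645 73.66106439381838 q [ 0.0142  0.487   0.5815  1.4974 -0.2755  1.2425 -0.0519]
```

```bash
python3 - <<'E'
from h import *
c=cur(); a=(np.array([.48,-.018,.41]),pose((0,0,0),1,0)[1]); split(c,a,2)
p=[(np.array([x,y,.40]),a[1]) for x,y in((.48,-.018),(.619,-.0165))]; delta(a,p[0]); delta(*p)
E
```

```text
row [62.6, -97.4, 20.0] [-0.0014, 0.0006, 0.4346] | 1.9 2.3
row [15.7, -114.7, 19.9] [-0.0014, 0.0006, 0.4346] | 1.9 2.3
row [0.0, 0.0, 10.0] [0.0, 0.0, 0.0] | 0.2 0.0
row [139.0, 0.9, 0.0] [0.0, 0.0, 0.0] | 2.2 0.0
```

```bash
python3 -m pendant '[[30,15,-24,5,0,0,0.11],[30,31,-48,10,0,0,0.22],[30,47,-73,15,0,0,0.33],[30,63,-97,20,0,0,0.435],[30,63,-97,20,0,0,0.435]]' 70 >/dev/null
python3 -m pendant '[[30,4,-28,5,0,0,0.11],[30,8,-57,10,0,0,0.22],[30,12,-86,15,0,0,0.33],[30,16,-115,20,0,0,0.435],[30,16,-115,20,0,0,0.435]]' >/dev/null
python3 - <<'E'
from h import *
s=st()
def bar(c,g):
    return [(np.round(d['bbox'],1).tolist(),round(d['score'],2)) for d in imaging.look_for(c,'handle')[:3]]
p,Rm=cur(); X=p-[0,0,.1348]
for n in('top','side'):
    c=cam(n); print(n,'pred bar',proj(c,X)[0].round(1),'pred basket ctr',proj(c,X-[0,0,.11])[0].round(1),[(np.round(d['bbox'],1).tolist(),round(d['score'],2)) for d in imaging.look_for(c,'basket')[:3]],bar(c,0))
    for q in((.619,-.0165,.225),(.590,-.0175,.243)): print('hook',proj(c,q)[0].round(1))
    for d in imaging.regions_of(c,'stand')[:1]:
        r=d['region']; v,u=np.nonzero(r); print('stand',d['score'],u.min(),u.max(),v.min(),v.max(), 'rowmax-u',u[v==v.max()].mean())
        if n=='side':
            # hook tip = leftmost pixels of upper half
            k=v<192; print('tip px',u[k].min(),v[k][u[k]==u[k].min()].mean(), 'top', u[v==v.min()].mean(), v.min())
E
```

```text
36.85 tcp [ 0.4808 -0.0159  0.4081] rot [-3.1384  0.0031  0.0204] F [ 1.1532 -0.7089 -3.9108] op 0.6014329555055169 75.5944973230362 q [-0.6136  0.375   0.842   1.8671 -0.3243  1.0455 -1.1899]
top pred bar [263.8 200.4] pred basket ctr [263.6 207.4] [([290.3, 124.8, 9.4, 18.6], 0.41)] [([250.1, 132.9, 17.3, 11.2], 0.24)]
hook [256.7 157.7]
hook [258.4 165.3]
stand 0.67 241 256 125 138 rowmax-u 253.0
side pred bar [245.  169.1] pred basket ctr [246.9 203.5] [([248.1, 197.3, 39.0, 56.8], 0.76)] [([247.6, 183.8, 9.2, 29.8], 0.74)]
hook [292.3 172. ]
hook [283.1 169.2]
stand 0.85 269 328 157 248 rowmax-u 284.0
tip px 282 171.5 top 316.4 157
```

```bash
python3 -m pendant '[[30,15,1,4,0,0,0],[30,40,1,8,0,0,0],[30,70,1,8,0,0,0],[30,105,1,8,0,0,0],[30,138,1,8,0,0,0]]' 70 | grep -E 'tcp|wrist'
python3 -m pendant '[[30,0,0,0,0,0,0],[30,0,0,10,0,0,0],[30,0,0,22,0,0,0],[30,0,0,22,0,0,0]]' | grep -E 'tcp|wrist'
python3 - <<'E'
from h import *
p,Rm=cur(); st(); X=p-[0,0,.1348]
for n in('top','side'):
    c=cam(n); print(n,'pred bar',proj(c,X)[0].round(1),'seat',proj(c,(.619,-.0165,.225))[0].round(1),[(np.round(d['bbox'],1).tolist(),round(d['score'],2)) for d in imaging.look_for(c,'basket')[:2]],[(np.round(d['bbox'],1).tolist(),round(d['score'],2)) for d in imaging.look_for(c,'handle')[:2]])
E
```

```text
tcp_pos: [0.6211, -0.016, 0.3988]
wrist_force: [-0.1, -0.1, -2.8]
tcp_pos: [0.6181, -0.0157, 0.3763]
wrist_force: [0.0, 0.5, -3.4]
38.375 tcp [ 0.6181 -0.0157  0.3763] rot [-3.1385  0.0049  0.0172] F [ 0.0107  0.5157 -3.3606] op 0.6000383040394295 75.43338183313608 q [-0.4438  0.6177  0.7526  1.5673 -0.4522  1.1432 -1.1443]
top pred bar [256.4 156.3] seat [256.7 157.7] [([257.5, 167.3, 13.3, 21.3], 0.53)] []
side pred bar [292.  166.9] seat [292.3 172. ] [([295.5, 189.8, 39.3, 59.7], 0.79), ([300.6, 204.4, 63.5, 94.2], 0.71)] [([293.8, 179.8, 11.8, 31.1], 0.42)]
```

```bash
python3 -m pendant '[[30,0,0,6,0,0,0],[30,0,0,12,0,0,0],[30,0,0,12,0,0,0]]' 70 | grep -E 'tcp|wrist'
python3 -m pendant '[[30,0,0,2,0,0,0],[30,0,0,2,0,0,0]]' | grep -E 'tcp|wrist'
python3 -m pendant '[[30,0,0,1.5,0,0,0],[30,0,0,1.5,0,0,0]]' | grep -E 'tcp|wrist'
```

```text
tcp_pos: [0.6187, -0.0158, 0.3648]
wrist_force: [0.6, 0.1, -4.2]
tcp_pos: [0.6189, -0.016, 0.3636]
wrist_force: [0.2, 0.7, -3.7]
tcp_pos: [0.6188, -0.016, 0.3621]
wrist_force: [0.1, 0.1, -3.6]
```

```bash
python3 -m pendant '[[30,0,0,1.5,0,0,0],[30,0,0,1.5,0,0,0]]' 70 | grep -E 'tcp|wrist'
python3 -m pendant '[[30,0,0,1.2,0,0,0],[30,0,0,1.2,0,0,0]]' | grep -E 'tcp|wrist'
python3 -m pendant '[[30,0,0,1.2,0,0,0],[30,0,0,1.2,0,0,0]]' | grep -E 'tcp|wrist'
```

```text
tcp_pos: [0.6188, -0.016, 0.3605]
wrist_force: [0.8, 0.2, -2.3]
tcp_pos: [0.6189, -0.016, 0.3595]
wrist_force: [-0.4, 0.9, -2.7]
tcp_pos: [0.6188, -0.0161, 0.3593]
wrist_force: [-3.8, 0.5, 4.5]
```

Contact at the expected height (0.3593, expected about 0.360), so the bar is on the seat. Releasing now.

```bash
python3 -m pendant '[[45,0,0,-0.5,0,0,0],[50,0,0,-0.5,0,0,0],[56,0,0,-0.5,0,0,0],[64,0,0,-0.5,0,0,0],[72,0,0,-0.5,0,0,0]]' 20
python3 -m pendant '[[80,0,0,0,0,0,0],[85,0,0,0,0,0,0],[85,0,0,0,0,0,0],[85,0,0,0,0,0,0]]'
python3 - <<'E'
from h import *
p,Rm=cur(); st()
for n in('top','side'):
    c=cam(n); print(n,'seat',proj(c,(.619,-.0165,.225))[0].round(1),[(np.round(d['bbox'],1).tolist(),round(d['score'],2)) for d in imaging.look_for(c,'basket')[:2]],[(np.round(d['bbox'],1).tolist(),round(d['score'],2)) for d in imaging.look_for(c,'handle')[:2]])
E
```

```text
clock: 40.92
tcp_pos: [0.6189, -0.016, 0.3585]
ee_rot: [-3.139, 0.003, 0.017]
wrist_force: [0.8, 0.4, 0.6]
opening: 0.846
finger_force: 0.0
clock: 41.42
tcp_pos: [0.6189, -0.016, 0.3588]
ee_rot: [-3.139, 0.002, 0.017]
wrist_force: [-0.9, 0.2, 0.5]
opening: 0.996
finger_force: 0.0
41.425 tcp [ 0.6189 -0.016   0.3588] rot [-3.1393  0.0023  0.0173] F [-0.8801  0.2404  0.4902] op 0.9962210219426391 0.0 q [-0.4384  0.6333  0.7427  1.591  -0.4666  1.1047 -1.1311]
top seat [256.7 157.7] [([259.6, 171.2, 15.3, 19.7], 0.76)] []
side seat [292.3 172. ] [([294.1, 181.7, 13.1, 32.5], 0.74), ([294.6, 195.8, 39.8, 59.7], 0.7)] [([293.1, 196.4, 42.0, 57.2], 0.72), ([294.4, 183.7, 11.6, 32.5], 0.46)]
```

Hung and released. Retreat straight up, then check.

```bash
python3 -m pendant '[[85,0,0,-15,0,0,0],[85,0,0,-35,0,0,0],[85,0,0,-60,0,0,0],[85,0,0,-90,0,0,0],[85,0,0,-120,0,0,0]]' | grep -E 'tcp|wrist'
python3 -m pendant '[[85,-60,0,0,0,0,0],[85,-120,0,0,0,0,0],[85,-180,0,0,0,0,0],[85,-180,0,0,0,0,0]]' | grep -E 'tcp|wrist'
python3 - <<'E'
from h import *
st()
P={n:cam(n) for n in('top','side')}
for n,c in P.items():
    for l in 'basket handle nugget0 jar vial beaker dish multimeter spatula cathode'.split():
        print(n,l,[(np.round(d['bbox'],0).tolist(),round(d['score'],2)) for d in imaging.look_for(c,l)[:3]])
c=P['side']; r=(c['img'][...,0].astype(int)-c['img'][...,2]>45)&(c['img'][...,0]>70); r[:170]=0; r[225:]=0; r[:,:190]=0; r[:,275:]=0
k,lab,s,cen=cv2.connectedComponentsWithStats(r.astype(np.uint8)); print('red blobs side',[(cen[i].round().tolist(),int(s[i,4])) for i in range(1,k) if s[i,4]>4])
E
cat > /dev/null; python3 -c "
from bfit import *
run((.619,-.0165,.075,.02),('side','top'))"
```

```text
tcp_pos: [0.6189, -0.0165, 0.4809]
wrist_force: [0.5, 0.3, -0.2]
tcp_pos: [0.4353, -0.0208, 0.48]
wrist_force: [1.2, -0.6, 0.4]
42.85 tcp [ 0.4353 -0.0208  0.48  ] rot [-3.1347  0.0032  0.0159] F [ 1.1738 -0.5742  0.3594] op 0.9977498864976512 0.0 q [-0.7334  0.2157  0.9094  1.8346 -0.1901  1.184  -1.3171]
top basket [([254.0, 150.0, 20.0, 9.0], 0.61), ([323.0, 120.0, 22.0, 16.0], 0.58)]
top handle []
top nugget0 []
top jar [([393.0, 253.0, 33.0, 27.0], 0.93)]
top vial [([290.0, 124.0, 9.0, 21.0], 0.58)]
top beaker [([322.0, 122.0, 21.0, 19.0], 0.64), ([146.0, 302.0, 52.0, 46.0], 0.27)]
top dish [([145.0, 301.0, 54.0, 44.0], 0.63)]
top multimeter [([146.0, 302.0, 52.0, 48.0], 0.72)]
top spatula [([183.0, 150.0, 16.0, 52.0], 0.68)]
top cathode []
side basket [([296.0, 196.0, 41.0, 60.0], 0.93)]
side handle [([295.0, 185.0, 12.0, 31.0], 0.67)]
side nugget0 [([315.0, 301.0, 105.0, 85.0], 0.47)]
side jar [([237.0, 366.0, 36.0, 33.0], 0.62), ([384.0, 261.0, 27.0, 35.0], 0.37), ([294.0, 194.0, 39.0, 58.0], 0.21)]
side vial [([363.0, 239.0, 15.0, 30.0], 0.74)]
side beaker [([381.0, 261.0, 22.0, 38.0], 0.59)]
side dish [([290.0, 183.0, 44.0, 20.0], 0.7), ([209.0, 244.0, 23.0, 18.0], 0.66)]
side multimeter [([145.0, 190.0, 37.0, 30.0], 0.84), ([294.0, 183.0, 12.0, 29.0], 0.24)]
side spatula [([290.0, 184.0, 44.0, 20.0], 0.88), ([234.0, 195.0, 75.0, 54.0], 0.3), ([299.0, 203.0, 63.0, 89.0], 0.3)]
side cathode [([249.0, 247.0, 27.0, 21.0], 0.81)]
red blobs side [([225.0, 180.0], 19), ([212.0, 182.0], 20), ([225.0, 189.0], 18), ([231.0, 192.0], 22)]
side 0.9 [293.0, 195.7, 38.0, 57.5] 1282.0
pose mm [622.31288908 -17.38215172  73.02446422] yaw deg 1.1913488227014006 err 76.4375
```

```bash
python3 -c "from workcell import ticket; print(ticket.hand_in())"
```

```text
the job is handed in; nothing more can be done
None
```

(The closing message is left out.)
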